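# Check-weigh a lot of relays, then plug one in for test

### The job

Check-weigh this lot of relays: first move every orange relay from the black tray onto the blue pan of the balance, then load brass weights onto the grey pan until the beam settles level by itself, with nobody touching it. Then take any one relay off the pan and plug it fully home in the green test socket, and after that put every weight back in its wooden tray, leaving the other relays on the blue pan. Do not press hard on the pans, and leave everything else on the table where it is.

Things in the scene. Friction and masses are not known exactly. Their poses are not given: they have to be found in the camera images.
- relay_pan_top (a point): centre of the blue relay pan's floor, the +y pan of the balance (frame as the balance: x across, y along the beam, z up). The floor is flat, 130 mm along x by 180 mm along y, with a steel rim 6 mm high and 3 mm thick; it stays horizontal, stands 85 mm above the table when the beam is level and rides 13 mm lower or higher at the stops
- weight_pan_top (a point): centre of the grey weight pan's floor, the -y pan, 300 mm from the blue one; the same size, heights and axes as the blue pan
- beam (a joint): tilt of the balance beam in rad: 0 level, positive when the blue relay pan is low, stops at +-0.09 (the pan travels 150 mm x tilt). An excess of 10 g tips it by about 0.018 rad, of 50 g or more nearly or fully to a stop; where on a pan a load stands does not matter. It settles in about 1 s; level means within 0.02 rad, with the robot clear of everything. The balance's scale plate between the pans stands 119 mm above the table
- relay_tray: black open tray holding the relays, 100 (x) by 210 (y) mm, walls 10 mm high and 3 mm thick, floor 3 mm thick; origin at the centre of its underside. Fixed to the table
- weight_tray: wooden open tray for the weights, 100 (x) by 210 (y) mm, walls 10 mm high and 3 mm thick, floor 3 mm thick; origin at the centre of its underside. Fixed to the table; the two trays may stand either way round
- socket_mouth (a point): centre of the rectangular hole's mouth, in the flat top (24 mm above the table) of the green test socket block, 85 (x) by 70 (y) mm, fixed. The hole is 24.5 mm along x by 30.5 mm along y, 16 mm deep, with a 2 mm chamfer
- relay1_mid (a point): centre (half-way up) of an orange relay, exactly 100 g, 54 mm tall in all, standing upright (z up): a body 32 (x) by 38 (y) mm and 40 mm tall on a black block plug foot 22 (x) by 28 (y) mm and 14 mm tall. This point is 27 mm above the foot's underside. Either way round fits the socket, its x along the socket's x; fully home the body rests on the socket's top, this point 13 mm above the mouth. Two or three relays are present
- relay2_mid (a point): centre (half-way up) of another orange relay, exactly 100 g, 54 mm tall in all, standing upright (z up): a body 32 (x) by 38 (y) mm and 40 mm tall on a black block plug foot 22 (x) by 28 (y) mm and 14 mm tall. This point is 27 mm above the foot's underside. Either way round fits the socket, its x along the socket's x; fully home the body rests on the socket's top, this point 13 mm above the mouth. Two or three relays are present
- relay3_mid (a point): centre (half-way up) of another orange relay, exactly 100 g, 54 mm tall in all, standing upright (z up): a body 32 (x) by 38 (y) mm and 40 mm tall on a black block plug foot 22 (x) by 28 (y) mm and 14 mm tall. This point is 27 mm above the foot's underside. Either way round fits the socket, its x along the socket's x; fully home the body rests on the socket's top, this point 13 mm above the mouth. Two or three relays are present
- weight150_mid (a point): centre (half-way up) of the brass weight of exactly 150 g, a standing cylinder of diameter 32 mm and height 34 mm (z up)
- weight100_mid (a point): centre (half-way up) of the brass weight of exactly 100 g, a standing cylinder of diameter 30 mm and height 28 mm (z up)
- weight50_mid (a point): centre (half-way up) of the brass weight of exactly 50 g, a standing cylinder of diameter 26 mm and height 22 mm (z up)
- tape: bystander, to be left alone: roll of tape, 64 mm across, 22 mm high; origin at its underside
- screwdriver: bystander, to be left alone: screwdriver lying on the table; origin at its underside
- carton: bystander, to be left alone: small white carton 70 x 50 x 35 mm; origin at its underside
- pot: bystander, to be left alone: white plastic pot, 60 mm across, 50 mm high; origin at its underside
- glue: bystander, to be left alone: blue bottle, 36 mm across, 90 mm high; origin at its underside
- dummy: bystander, to be left alone: loose black blanking plug lying on the table, 24 x 30 x 14 mm; origin at its underside
Things that resemble listed ones, but are neither listed nor needed, are in the scene too. There is more than one size of the weight_tray; the job needs the smaller. What is shaped like the part that bears relay3_mid but purple is not meant.

How it is judged:
By the outcome, as a careful person would: the job done as asked, in the order asked, and still so for the second after the job is handed in, with the robot touching nothing.
Of relay1, relay2, relay3 only 2 to 3 are there at a start; the rules pass over those that are not, and their reading is None.
At some moment in a run one of weight150, weight100, weight50 may be knocked a few centimetres aside while the robot is not near it.
It also fails if it takes over 210 s, if anything falls off the work surface, if the arm or the gripper's body presses on something with over 40 N, if the wrist force passes 120 N, or if a joint passes its speed limit or range.

### The arm

A 6-joint arm with a two-finger parallel gripper is mounted at the origin on the work surface. World frame = base frame: x ahead of the robot, y to its left, z up, the work surface at z = 0. Lengths are in m, angles in degrees, forces in N, time in s.
With the tool pointing down it reaches from about 0.425 to 0.95 m from the base axis. Payload 14.7 kg.
Tool frame: the origin (TCP) lies on the centre line of the jaws, within the pads' length; the fingertips stand 22 mm ahead of it and the grasp point (between the pads) lies 3 mm ahead of it; z points along the fingers, y is the line along which they close (so a half turn about z gives the same grasp; the last joint's range is limited). The gripper opens to 85 mm and grips with 20 to 120 N. Pads are 22 mm wide; open, the fingers measure 114 mm over their backs; the gripper's body (76 mm by 85 mm) begins 54 mm behind the grasp point. The pads swing forward as they close: fully open they stand 13 mm farther back than shut.
Start: joints at [70.21, 27.513, 91.461, -0, 61.026, -2.67], TCP at [0.191, 0.621, 0.253] pointing down, gripper open.
Joint ranges: [-157.49, 157.49], [-46.99, 117.5], [13.45, 153.17], [-89.5, 269.5], [5.16, 153.95], [-167.48, 167.48]. Speed limits (degrees/s): [108.29, 108.29, 136.94, 172.46, 172.46, 172.46].

### API

Orientations are given as a 3x3 rotation matrix whose columns are the frame's x, y, z axes.
In Python, from station import bot gives the robot as it stands.
- The arm moves only by the tool arm_command, never from a script. Its argument "increments" is a list of rows, each an object with "xyz": the shift along the tool's x, y, z in cm, a list of three; "turn": the turn, a rotation vector about the tool's x, y, z in degrees, a list of three; "fingers": the gripper's target within -1 to 1 (fully open at 1, half-way at 0, shut at -1). In form: [{"xyz": [x, y, z], "turn": [wx, wy, wz], "fingers": fingers}, ...]. A call has 1 to 10 rows; each row is the pose to reach, as a shift and turn from the pose commanded when the call began, along the tool's axes at that moment; what a row does not reach only later rows make up. A row lasts 1/12 s, in which the tool goes at most 41.7 mm and 7.16 degrees, less where a joint would pass 70% of its speed; a pose out of reach is approached as far as the arm can. A call with a gripper value outside its range is refused whole. The fingers move at their own pace and stop on an object; "force" is the grip in N (left out, the last holds). Time passes only in rows, so rows that repeat a pose let the fingers close. It gives the time, the measured TCP pose, the force, the opening and the grip force at its end, in the units of the state.
- bot.observe(): the state, without advancing time (a new reading comes with each control period).
- bot.get_image(name): name is "scene" or "top"; returns the picture (480x640x3 uint8, blue, green, red); there is no depth.
- bot.camera_params(name): a dict with "mtx" (3x3 intrinsics, pixels), "extrinsics" (4x4, takes a point from camera to world coordinates). Camera axes: x right, y up, looking along -z (the intrinsics and any distortion apply to the point x, -y, -z); pixel columns grow to the right and rows downward; lengths in m; the calibration is good to about 2 mm. A picture is of the moment at which its call begins. camera_params takes no time and is no camera call.
- bot.hand_in(): hands the job in; it is judged then, once.
The state is a dict: "clock": time; "q": joint angles; "dq": joint speeds; "effort": joint torques, N m; "ee_pos": TCP position; "orientation": TCP orientation; "contact_force": force on the tool from outside, world axes, zero at the start; "ft_torque": the same for the moment, N m; "width": finger opening in m; "grip_force": force on a finger pad.
Only numpy, scipy, OpenCV 4.12 (cv2) and the standard library are available. Lean on these libraries where they do the work, as an engineer would, in place of code of your own. Each camera call takes 0.05 s, during which the arm holds its last target. There are 200 camera calls.

## Working session

There is one attempt and no reset: what is moved stays moved. The work goes in short steps, Python scripts to look and compute and a tool call to move; the robot and the scene stay as the last step left them, time stands still between calls to the robot, and variables do not carry over. Pictures are saved under pics/ and viewed, at most 14 in all, crops included, and the job is handed in when it is done.

Besides the shell and the picture viewer there is one more tool, called by a JSON object that holds its "method" and its "body". arm_command: Moves the arm, as the interface text tells. Its arguments: {"type":"object","properties":{"increments":{"type":"array","items":{"type":"object","properties":{"xyz":{"type":"array","items":{"type":"number"}},"turn":{"type":"array","items":{"type":"number"}},"fingers":{"type":"number"}}}},"force":{"type":"number"}},"required":["increments"]}

```bash
mkdir -p pics; ls; python3 - <<'E'
from station import bot
import cv2,numpy as np
for n in("scene","top"):
    cv2.imwrite(f"pics/{n}0.png",bot.get_image(n)); p=bot.camera_params(n)
    print(n,{k:np.round(v,4).tolist() if not isinstance(v,str) else v for k,v in p.items()})
s=bot.observe();print(s)
E
```

```text
pics
scene {'mtx': [[523.5293, 0.0, 321.6278], [0.0, 523.5293, 243.6776], [0.0, 0.0, 1.0]], 'extrinsics': [[-0.1854, -0.6247, 0.7585, 1.2914], [0.9825, -0.1038, 0.1547, 0.1442], [-0.0179, 0.7739, 0.633, 0.7507], [0.0, 0.0, 0.0, 1.0]]}
top {'mtx': [[548.5055, 0.0, 331.1536], [0.0, 548.5055, 235.7456], [0.0, 0.0, 1.0]], 'extrinsics': [[-0.0074, 0.9922, -0.1246, 0.3047], [-0.9999, -0.0055, 0.0159, 0.0075], [0.0151, 0.1247, 0.9921, 1.232], [0.0, 0.0, 0.0, 1.0]]}
{'clock': 0.1, 'q': array([ 7.02085974e+01,  2.75449688e+01,  9.14899391e+01, -2.88060170e-04,
        6.10274047e+01, -2.67129657e+00]), 'dq': array([-0.05465054, -0.18004838, -0.06640993, -0.02436268, -0.07030132,
        0.0105152 ]), 'effort': array([ 8.82473832e-04, -9.52254510e+01, -4.31039929e+01,  3.68859810e-04,
        5.06200377e-03,  2.82728827e-06]), 'ee_pos': array([0.19122166, 0.6208712 , 0.25275252]), 'orientation': array([[-9.55690482e-01,  2.94373182e-01, -3.64105604e-04],
       [ 2.94373404e-01,  9.55689933e-01, -1.02480866e-03],
       [ 4.62958732e-05, -1.08658289e-03, -9.99999409e-01]]), 'contact_force': array([ 0.75246274, -0.11159412,  0.52739744]), 'ft_torque': array([-0.04961912,  0.00576132,  0.03032614]), 'grip_force': 0.0, 'width': 0.08552490317887863}
```

View pics/top0.png

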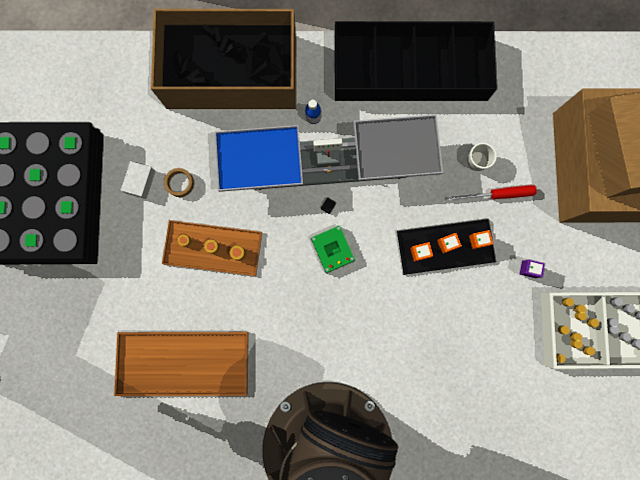

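View pics/scene0.png

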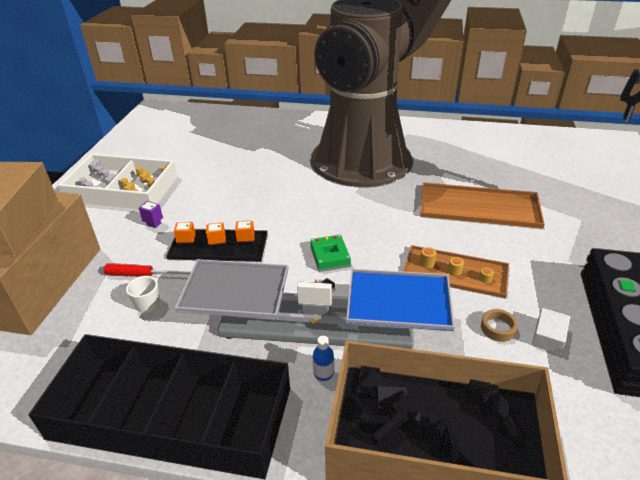

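Both views show the same layout (top-view pixels). There are three orange relays in the black tray at (422,251), (450,242) and (481,239), with a purple look-alike at (533,268). The three weights are in the smaller wooden tray at (183,240), (210,246) and (237,252). Three things could be mistaken for them: the larger empty wooden tray at (183,363), the small brass and steel items in the white box at (575,330), and the green spots on the black rack on the left. The blue pan is at (260,158), the grey pan at (398,147), the green socket at (332,249) and the black dummy at (328,205).

```bash
cat > h.py <<'E'
from station import bot
import cv2,numpy as np
def ray(n,uv):
    p=bot.camera_params(n);K=p["mtx"];E=p["extrinsics"]
    d=np.array([(uv[0]-K[0,2])/K[0,0],-(uv[1]-K[1,2])/K[1,1],-1.])
    return E[:3,3],E[:3,:3]@d
def w(n,uv,z):
    o,d=ray(n,uv);return (o+d*(z-o[2])/d[2])
def tri(u1,u2):
    (a,d),(b,e)=ray("top",u1),ray("scene",u2)
    d=d/np.linalg.norm(d);e=e/np.linalg.norm(e)
    s=np.linalg.lstsq(np.c_[d,-e],b-a,rcond=None)[0]
    p,q=a+s[0]*d,b+s[1]*e
    return (p+q)/2,np.linalg.norm(p-q)
def blobs(img,lo,hi,amin=30,roi=None):
    m=cv2.inRange(cv2.cvtColor(img,cv2.COLOR_BGR2HSV),np.array(lo),np.array(hi))
    if roi:
        k=np.zeros_like(m);x0,y0,x1,y1=roi;k[y0:y1,x0:x1]=255;m&=k
    c,_=cv2.findContours(m,cv2.RETR_EXTERNAL,cv2.CHAIN_APPROX_NONE)
    return [k[:,0].astype(float) for k in c if cv2.contourArea(k)>=amin]
def rect(n,c,z):
    "min-area rectangle of a contour cast on plane z: centre mm, sides mm, angle of first side"
    P=np.array([w(n,u,z)[:2] for u in c],np.float32)*1000
    (x,y),(a,b),t=cv2.minAreaRect(P)
    return [round(float(v),1) for v in (x,y,a,b,t)]
E
python3 - <<'E'
from h import *
t=bot.get_image("top");s=bot.get_image("scene")
def crop(x0,y0,x1,y1,f=4): return cv2.resize(t[y0:y1,x0:x1],(400,300),interpolation=cv2.INTER_CUBIC)
cv2.imwrite("pics/m1.png",np.vstack([np.hstack([crop(397,205,497,280),crop(163,210,263,285)]),np.hstack([crop(282,210,382,285),crop(300,130,400,205)])]))
for nm,lo,hi,z,roi in [("relay",(5,150,120),(20,255,255),.057,(395,210,500,280)),("blue",(100,150,60),(125,255,255),.085,(200,110,310,200)),
  ("grn",(50,120,40),(80,255,255),.024,(290,215,380,285)),("traybrown",(8,80,60),(25,255,255),.01,(150,200,275,290))]:
    for c in blobs(t,lo,hi,40,roi): print(nm,c.mean(0).round(),rect("top",c,z))
c=blobs(t,(0,0,0),(180,255,60),800,(385,200,505,285))
for k in c: print("blk",rect("top",k,.01))
c=blobs(t,(0,0,70),(180,60,130),3000,(340,100,460,195))
for k in c: print("grey",rect("top",k,.085))
E
```

```text
relay [422. 251.] [417.8, -205.8, 32.4, 43.5, 13.7]
relay [449. 242.] [436.2, -266.2, 32.3, 44.8, 20.1]
relay [481. 239.] [443.6, -335.5, 32.4, 46.9, 12.1]
blue [258. 158.] [618.7, 144.8, 121.8, 172.7, 4.4]
grn [332. 247.] [427.7, -14.6, 85.0, 70.4, 23.2]
traybrown [212. 248.] [433.4, 254.9, 210.4, 100.6, 82.4]
blk [433.2, -269.7, 99.0, 210.3, 7.4]
grey [642.9, -155.8, 125.0, 174.9, 4.4]
```

View pics/m1.png

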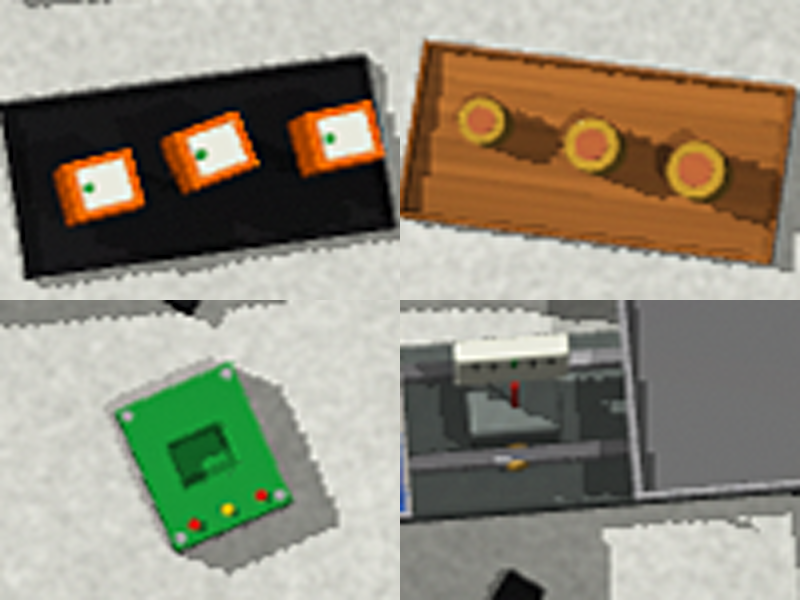

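The close crop confirms three orange relays with white labels, standing at about 12–20° yaw. The weights, left to right, are 50, 100 and 150 g in the small tray. The socket hole is near full-frame pixel (332,249), and the dummy is just above it. Next I'll measure centres from the labels, weight tops and hole.

```bash
python3 - <<'E'
from h import *
t=bot.get_image("top");s=bot.get_image("scene")
def cen(c): 
    m=cv2.moments(c.astype(np.float32).reshape(-1,1,2)); return np.array([m["m10"]/m["m00"],m["m01"]/m["m00"]])
for c in blobs(t,(0,0,180),(180,60,255),40,(405,228,492,262)): print("label",cen(c).round(1),rect("top",c,.057))
for c in blobs(s,(0,0,180),(180,60,255),20,(172,218,258,240)): print("label scene",cen(c).round(1),(w("scene",cen(c),.057)*1000).round(1))
for c in blobs(t,(50,120,10),(80,255,100),30,(315,235,350,262)): print("hole",cen(c).round(1),rect("top",c,.024))
for c in blobs(s,(50,120,10),(80,255,100),20,(312,235,350,265)): print("hole scene",cen(c).round(1),(w("scene",cen(c),.024)*1000).round(1))
hsv=cv2.cvtColor(t,cv2.COLOR_BGR2HSV)
for u in [(183,240),(210,246),(237,252),(178,240),(204,246),(200,235)]: print(u,hsv[u[1],u[0]])
for u,z in [((183.5,240.2),.025),((211,245.8),.031),((236.8,252.5),.037)]: print("weight",(w("top",u,z)*1000).round(1))
for u,z in [((487,273),.025),((457,260),.031),((429,251),.037)]: print("weight scene",(w("scene",u,z)*1000).round(1))
for c in blobs(s,(100,150,60),(125,255,255),2000,(340,260,460,335)): print("blue scene",rect("scene",c,.085))
E
```

```text
label [423.2 250.5] [419.1, -208.9, 20.9, 25.4, 13.6]
label [451.2 241.5] [437.8, -269.9, 20.7, 26.1, 19.9]
label [483.4 238. ] [445.4, -340.3, 20.8, 26.0, 10.9]
label scene [213.8 226.9] [ 441.6 -269.4   57. ]
label scene [182.2 225.6] [ 448.6 -340.    57. ]
label scene [243.6 224.4] [ 422.4 -207.2   57. ]
label scene [213.  221.7] [ 424.  -277.6   57. ]
hole [330.7 247.4] [429.3, -12.9, 24.8, 30.7, 26.0]
(183, 240) [ 10 180 195]
(210, 246) [ 10 181 196]
(237, 252) [ 10 179 198]
(178, 240) [ 22 196 200]
(204, 246) [ 19 195 175]
(200, 235) [ 14 189 171]
weight [448.2 314.1  25. ]
weight [434.8 252.1  31. ]
weight [419.1 194.5  37. ]
weight scene [459.1 316.1  25. ]
weight scene [435.4 255.8  31. ]
weight scene [423.  197.4  37. ]
blue scene [617.8, 145.5, 116.8, 172.3, 4.5]
```

```bash
cat > plan.py <<'E'
# usage: plan.py "x y z yaw" ...  (mm, deg of tool y in world) -> shift cm / turn deg for each leg, chained, rows needed
import sys,numpy as np
from station import bot
s=bot.observe();p=s["ee_pos"]*1000;R=s["orientation"];yaw=np.degrees(np.arctan2(R[1,1],R[0,1]))
print("now",p.round(1),round(yaw,1),"w",round(s["width"]*1000,1),"grip",round(s["grip_force"],1),"F",s["contact_force"].round(1),"t",round(s["clock"],1))
for a in sys.argv[1:]:
    q=np.array(list(map(float,a.split())));d=q[:3]-p;c,k=np.cos(np.radians(yaw)),np.sin(np.radians(yaw))
    dy=(q[3]-yaw+90)%180-90
    n=max(np.linalg.norm(d)/41.7,abs(dy)/7.16)
    print(a,"-> xyz",np.round([(-k*d[0]+c*d[1])/10,(c*d[0]+k*d[1])/10,-d[2]/10],2),"turn z",round(-dy,1),"rows",round(n,1))
    p=q[:3];yaw+=dy
E
python3 plan.py "345 410 230 40" "500 150 200 14" "421 -208 150 14" "421 -208 40 14"
```

```text
now [191.3 621.1 253.1] 72.9 w 85.4 grip 0.0 F [-0.2 -0.5  0.1] t 0.3
345 410 230 40 -> xyz [-20.91 -15.65   2.31] turn z 32.9 rows 6.3
500 150 200 14 -> xyz [-29.88  -4.84   3.  ] turn z 26.0 rows 7.3
421 -208 150 14 -> xyz [-32.83 -16.33   5.  ] turn z -0.0 rows 8.9
421 -208 40 14 -> xyz [ 0.  0. 11.] turn z -0.0 rows 2.6
```

{"method": "arm_command", "body": {"increments": [{"xyz": [-20.9,-15.65,2.3],"turn": [0,0,33],"fingers": 0.4},{"xyz": [-20.9,-15.65,2.3],"turn": [0,0,33],"fingers": 0.4},{"xyz": [-20.9,-15.65,2.3],"turn": [0,0,33],"fingers": 0.4},{"xyz": [-20.9,-15.65,2.3],"turn": [0,0,33],"fingers": 0.4},{"xyz": [-20.9,-15.65,2.3],"turn": [0,0,33],"fingers": 0.4},{"xyz": [-20.9,-15.65,2.3],"turn": [0,0,33],"fingers": 0.4},{"xyz": [-20.9,-15.65,2.3],"turn": [0,0,33],"fingers": 0.4}]}}

```text
clock: 0.88
ee_pos: [0.3469, 0.406, 0.2299]
orientation: [[-0.639, 0.769, -0.0], [0.769, 0.639, -0.002], [-0.001, -0.001, -1.0]]
contact_force: [-0.3, 1.5, -0.2]
width: 0.0598
grip_force: 0.0
```

{"method": "arm_command", "body": {"increments": [{"xyz": [-29.9,-4.85,3],"turn": [0,0,26],"fingers": 0.4},{"xyz": [-29.9,-4.85,3],"turn": [0,0,26],"fingers": 0.4},{"xyz": [-29.9,-4.85,3],"turn": [0,0,26],"fingers": 0.4},{"xyz": [-29.9,-4.85,3],"turn": [0,0,26],"fingers": 0.4},{"xyz": [-29.9,-4.85,3],"turn": [0,0,26],"fingers": 0.4},{"xyz": [-29.9,-4.85,3],"turn": [0,0,26],"fingers": 0.4},{"xyz": [-29.9,-4.85,3],"turn": [0,0,26],"fingers": 0.4},{"xyz": [-29.9,-4.85,3],"turn": [0,0,26],"fingers": 0.4}]}}

```text
clock: 1.55
ee_pos: [0.5018, 0.1456, 0.2]
orientation: [[-0.238, 0.971, 0.001], [0.971, 0.238, -0.001], [-0.001, 0.001, -1.0]]
contact_force: [0.7, 0.8, 0.3]
width: 0.0598
grip_force: 0.0
```

{"method": "arm_command", "body": {"increments": [{"xyz": [-32.8,-16.35,5],"turn": [0,0,0],"fingers": 0.4},{"xyz": [-32.8,-16.35,5],"turn": [0,0,0],"fingers": 0.4},{"xyz": [-32.8,-16.35,5],"turn": [0,0,0],"fingers": 0.4},{"xyz": [-32.8,-16.35,5],"turn": [0,0,0],"fingers": 0.4},{"xyz": [-32.8,-16.35,5],"turn": [0,0,0],"fingers": 0.4},{"xyz": [-32.8,-16.35,5],"turn": [0,0,0],"fingers": 0.4},{"xyz": [-32.8,-16.35,5],"turn": [0,0,0],"fingers": 0.4},{"xyz": [-32.8,-16.35,5],"turn": [0,0,0],"fingers": 0.4},{"xyz": [-32.8,-16.35,5],"turn": [0,0,0],"fingers": 0.4},{"xyz": [-32.8,-16.35,5],"turn": [0,0,0],"fingers": 0.4}]}}

```text
clock: 2.38
ee_pos: [0.4187, -0.2131, 0.1498]
orientation: [[-0.236, 0.972, 0.001], [0.972, 0.236, -0.001], [-0.001, 0.0, -1.0]]
contact_force: [0.6, 1.2, -0.1]
width: 0.0596
grip_force: 0.0
```

{"method": "arm_command", "body": {"increments": [{"xyz": [0,0,0],"turn": [0,0,0],"fingers": 0.4},{"xyz": [0,0,0],"turn": [0,0,0],"fingers": 0.4}]}}

```text
clock: 2.55
ee_pos: [0.4194, -0.2079, 0.1503]
orientation: [[-0.239, 0.971, -0.0], [0.971, 0.239, 0.0], [0.0, -0.0, -1.0]]
contact_force: [0.0, 0.5, 0.2]
width: 0.0595
grip_force: 0.0
```

```bash
python3 plan.py "421 -208 40 14"; python3 - <<'E'
from h import *
s=bot.get_image("scene");t=bot.get_image("top")
cv2.imwrite("pics/a1.png",np.hstack([cv2.resize(s[130:280,130:330],(400,300),interpolation=2),cv2.resize(t[150:300,350:550],(400,300),interpolation=2)]))
E
```

```text
now [ 419.4 -207.9  150.3] 13.8 w 59.5 grip 0.0 F [0.  0.5 0.2] t 2.5
421 -208 40 14 -> xyz [-0.05  0.15 11.03] turn z -0.2 rows 2.6
```

View pics/a1.png

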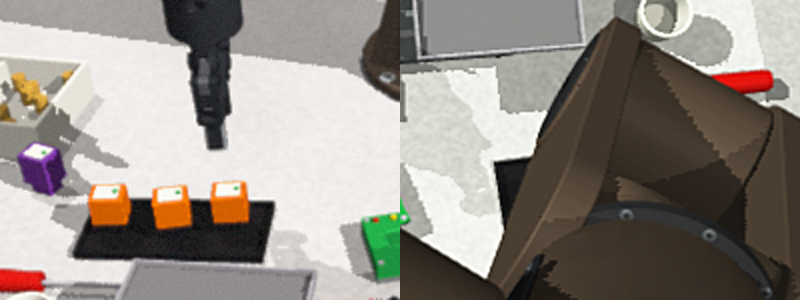

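The scene view shows the fingers hanging above the right-hand relay, with the gripper centre at about crop (213,130) and the relay at (230,200). The top view is blocked by the arm. I'll go down and grip.

{"method": "arm_command", "body": {"increments": [{"xyz": [0,0.15,4],"turn": [0,0,0],"fingers": 0.4},{"xyz": [0,0.15,8],"turn": [0,0,0],"fingers": 0.4},{"xyz": [0,0.15,10],"turn": [0,0,0],"fingers": 0.4},{"xyz": [0,0.15,11],"turn": [0,0,0],"fingers": 0.4},{"xyz": [0,0.15,11],"turn": [0,0,0],"fingers": 0.4},{"xyz": [0,0.15,11],"turn": [0,0,0],"fingers": -0.5},{"xyz": [0,0.15,11],"turn": [0,0,0],"fingers": -0.5},{"xyz": [0,0.15,11],"turn": [0,0,0],"fingers": -0.5},{"xyz": [0,0.15,11],"turn": [0,0,0],"fingers": -0.5},{"xyz": [0,0.15,11],"turn": [0,0,0],"fingers": -0.5}], "force": 40}}

```text
clock: 3.48
ee_pos: [0.4218, -0.208, 0.0417]
orientation: [[-0.24, 0.971, 0.002], [0.971, 0.24, -0.001], [-0.002, 0.002, -1.0]]
contact_force: [1.0, 4.4, 10.4]
width: 0.0317
grip_force: 40.7
```

```bash
python3 plan.py "421 -208 200 14" "520 0 200 14" "614 200 200 4.5" "614 200 114 4.5"
```

```text
now [ 421.8 -208.    41.7] 13.9 w 31.7 grip 40.7 F [ 1.   4.4 10.4] t 3.5
421 -208 200 14 -> xyz [  0.02  -0.08 -15.83] turn z -0.1 rows 3.8
520 0 200 14 -> xyz [17.79 14.64 -0.  ] turn z -0.0 rows 5.5
614 200 200 4.5 -> xyz [17.13 13.96 -0.  ] turn z 9.5 rows 5.3
614 200 114 4.5 -> xyz [0.  0.  8.6] turn z -0.0 rows 2.1
```

{"method": "arm_command", "body": {"increments": [{"xyz": [0,0,-4],"turn": [0,0,0],"fingers": -0.5},{"xyz": [0,0,-8],"turn": [0,0,0],"fingers": -0.5},{"xyz": [0,0,-12],"turn": [0,0,0],"fingers": -0.5},{"xyz": [0,0,-16],"turn": [0,0,0],"fingers": -0.5},{"xyz": [0,0,-16],"turn": [0,0,0],"fingers": -0.5}]}}

```text
clock: 3.9
ee_pos: [0.4238, -0.2094, 0.2078]
orientation: [[-0.24, 0.971, 0.009], [0.971, 0.24, -0.005], [-0.008, 0.008, -1.0]]
contact_force: [2.2, -1.8, 1.0]
width: 0.0319
grip_force: 40.4
```

{"method": "arm_command", "body": {"increments": [{"xyz": [3,2.5,0],"turn": [0,0,0],"fingers": -0.5},{"xyz": [6,5,0],"turn": [0,0,0],"fingers": -0.5},{"xyz": [9,7.5,0],"turn": [0,0,0],"fingers": -0.5},{"xyz": [12,10,0],"turn": [0,0,0],"fingers": -0.5},{"xyz": [15,12.5,0],"turn": [0,0,0],"fingers": -0.5},{"xyz": [17.8,14.6,0],"turn": [0,0,0],"fingers": -0.5},{"xyz": [17.8,14.6,0],"turn": [0,0,0],"fingers": -0.5}]}}

```text
clock: 4.48
ee_pos: [0.5224, 0.0048, 0.2014]
orientation: [[-0.243, 0.97, 0.003], [0.97, 0.243, 0.001], [0.0, 0.003, -1.0]]
contact_force: [-0.7, -0.1, -2.0]
width: 0.0313
grip_force: 40.4
```

{"method": "arm_command", "body": {"increments": [{"xyz": [3,2.5,0],"turn": [0,0,2],"fingers": -0.5},{"xyz": [6,5,0],"turn": [0,0,4],"fingers": -0.5},{"xyz": [9,7.5,0],"turn": [0,0,6],"fingers": -0.5},{"xyz": [12,10,0],"turn": [0,0,8],"fingers": -0.5},{"xyz": [15,12.2,0],"turn": [0,0,9.5],"fingers": -0.5},{"xyz": [17.1,14,0],"turn": [0,0,9.5],"fingers": -0.5},{"xyz": [17.1,14,0],"turn": [0,0,9.5],"fingers": -0.5},{"xyz": [17.1,14,0],"turn": [0,0,9.5],"fingers": -0.5},{"xyz": [17.1,14,0],"turn": [0,0,9.5],"fingers": -0.5}]}}

```text
clock: 5.23
ee_pos: [0.6143, 0.1993, 0.2007]
orientation: [[-0.077, 0.997, -0.0], [0.997, 0.077, -0.0], [-0.0, -0.0, -1.0]]
contact_force: [-0.0, 0.4, -2.4]
width: 0.0313
grip_force: 40.4
```

```bash
python3 plan.py "614 200 117 4.5";python3 - <<'E'
from h import *
s=bot.get_image("scene");t=bot.get_image("top")
cv2.imwrite("pics/a2.png",np.hstack([cv2.resize(s[180:355,290:523],(400,300),interpolation=2),cv2.resize(t[100:250,180:380],(400,300),interpolation=2)]))
E
```

```text
now [614.3 199.3 200.7] 4.4 w 31.3 grip 40.4 F [-0.   0.4 -2.4] t 5.2
614 200 117 4.5 -> xyz [ 0.07 -0.03  8.37] turn z -0.1 rows 2.0
```

View pics/a2.png

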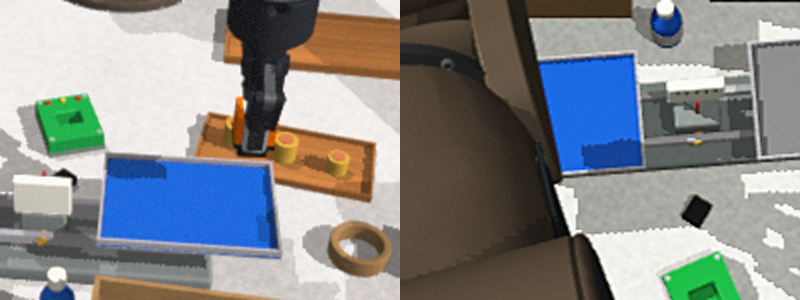

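The relay is held upright above the left half of the blue pan (fingers at crop (258,150)). I'll lower it, release and pull back.

{"method": "arm_command", "body": {"increments": [{"xyz": [0,0,3],"turn": [0,0,0],"fingers": -0.5},{"xyz": [0,0,5.5],"turn": [0,0,0],"fingers": -0.5},{"xyz": [0,0,7],"turn": [0,0,0],"fingers": -0.5},{"xyz": [0,0,7.7],"turn": [0,0,0],"fingers": -0.5},{"xyz": [0,0,8.4],"turn": [0,0,0],"fingers": -0.5},{"xyz": [0,0,8.4],"turn": [0,0,0],"fingers": -0.5},{"xyz": [0,0,8.4],"turn": [0,0,0],"fingers": 0.1},{"xyz": [0,0,8.4],"turn": [0,0,0],"fingers": 0.3},{"xyz": [0,0,8.4],"turn": [0,0,0],"fingers": 0.3},{"xyz": [0,0,8.4],"turn": [0,0,0],"fingers": 0.3}]}}

```text
clock: 6.17
ee_pos: [0.6153, 0.1999, 0.1172]
orientation: [[-0.076, 0.997, 0.001], [0.997, 0.076, 0.0], [0.0, 0.001, -1.0]]
contact_force: [-0.0, 0.1, -0.7]
width: 0.0553
grip_force: 0.0
```

{"method": "arm_command", "body": {"increments": [{"xyz": [0,0,-3],"turn": [0,0,0],"fingers": 0.3},{"xyz": [0,0,-6],"turn": [0,0,0],"fingers": 0.3},{"xyz": [0,0,-8.4],"turn": [0,0,0],"fingers": 0.3},{"xyz": [0,0,-8.4],"turn": [0,0,0],"fingers": 0.3}]}}

```text
clock: 6.5
ee_pos: [0.6173, 0.2005, 0.2058]
orientation: [[-0.077, 0.997, 0.007], [0.997, 0.076, 0.002], [0.001, 0.007, -1.0]]
contact_force: [1.3, 0.6, 0.2]
width: 0.0555
grip_force: 0.0
```

```bash
python3 plan.py "530 0 180 12" "439.5 -269.7 130 20" "439.5 -269.7 42 20" "439.5 -269.7 200 20" "530 -50 200 12" "618.5 145 200 4.5" "618.5 145 113 4.5"
```

```text
now [617.3 200.5 205.8] 4.4 w 55.5 grip 0.0 F [1.3 0.6 0.2] t 6.5
530 0 180 12 -> xyz [-19.32 -10.24   2.58] turn z -7.6 rows 5.3
439.5 -269.7 130 20 -> xyz [-24.5  -14.46   5.  ] turn z -8.0 rows 6.9
439.5 -269.7 42 20 -> xyz [0.  0.  8.8] turn z -0.0 rows 2.1
439.5 -269.7 200 20 -> xyz [  0.    0.  -15.8] turn z -0.0 rows 3.8
530 -50 200 12 -> xyz [17.55 16.02 -0.  ] turn z 8.0 rows 5.7
618.5 145 200 4.5 -> xyz [17.23 12.71 -0.  ] turn z 7.5 rows 5.1
618.5 145 113 4.5 -> xyz [0.  0.  8.7] turn z -0.0 rows 2.1
```

{"method": "arm_command", "body": {"increments": [{"xyz": [-3.6,-2,0.4],"turn": [0,0,-2],"fingers": 0.3},{"xyz": [-7.2,-4,0.8],"turn": [0,0,-4],"fingers": 0.3},{"xyz": [-10.8,-6,1.2],"turn": [0,0,-6],"fingers": 0.3},{"xyz": [-14.4,-8,1.6],"turn": [0,0,-7.6],"fingers": 0.3},{"xyz": [-18,-9.5,2],"turn": [0,0,-7.6],"fingers": 0.3},{"xyz": [-19.2,-10,2.1],"turn": [0,0,-7.6],"fingers": 0.3}]}}

```text
clock: 7.0
ee_pos: [0.5274, -0.0028, 0.1789]
orientation: [[-0.206, 0.978, -0.001], [0.978, 0.206, -0.001], [-0.0, -0.002, -1.0]]
contact_force: [-0.2, 0.5, 0.8]
width: 0.0554
grip_force: 0.0
```

{"method": "arm_command", "body": {"increments": [{"xyz": [-3.5,-2.1,0.7],"turn": [0,0,-1],"fingers": 0.3},{"xyz": [-7,-4.2,1.4],"turn": [0,0,-2],"fingers": 0.3},{"xyz": [-10.5,-6.3,2.1],"turn": [0,0,-4],"fingers": 0.3},{"xyz": [-14,-8.4,2.8],"turn": [0,0,-6],"fingers": 0.3},{"xyz": [-17.5,-10.5,3.5],"turn": [0,0,-8],"fingers": 0.3},{"xyz": [-21,-12.4,4.2],"turn": [0,0,-8],"fingers": 0.3},{"xyz": [-23.5,-13.8,4.8],"turn": [0,0,-8],"fingers": 0.3},{"xyz": [-24.5,-14.45,5],"turn": [0,0,-8],"fingers": 0.3},{"xyz": [-24.5,-14.45,5],"turn": [0,0,-8],"fingers": 0.4},{"xyz": [-24.5,-14.45,5],"turn": [0,0,-8],"fingers": 0.4}]}}

```text
clock: 7.83
ee_pos: [0.4393, -0.269, 0.1293]
orientation: [[-0.34, 0.94, -0.0], [0.94, 0.34, 0.0], [0.0, 0.0, -1.0]]
contact_force: [-0.7, 0.3, -1.2]
width: 0.0598
grip_force: 0.0
```

```bash
python3 plan.py "439.5 -269.7 42 20" "439.5 -269.7 200 20" "530 -50 200 12" "618.5 145 200 4.5" "618.5 145 113 4.5"
```

```text
now [ 439.3 -269.   129.3] 19.9 w 59.8 grip 0.0 F [-0.7  0.3 -1.2] t 7.8
439.5 -269.7 42 20 -> xyz [-0.08 -0.    8.73] turn z -0.1 rows 2.1
439.5 -269.7 200 20 -> xyz [  0.    0.  -15.8] turn z -0.0 rows 3.8
530 -50 200 12 -> xyz [17.55 16.02 -0.  ] turn z 8.0 rows 5.7
618.5 145 200 4.5 -> xyz [17.23 12.71 -0.  ] turn z 7.5 rows 5.1
618.5 145 113 4.5 -> xyz [0.  0.  8.7] turn z -0.0 rows 2.1
```

{"method": "arm_command", "body": {"increments": [{"xyz": [0,0,4],"turn": [0,0,0],"fingers": 0.4},{"xyz": [0,0,7],"turn": [0,0,0],"fingers": 0.4},{"xyz": [0,0,8.7],"turn": [0,0,0],"fingers": 0.4},{"xyz": [0,0,8.7],"turn": [0,0,0],"fingers": 0.4},{"xyz": [0,0,8.7],"turn": [0,0,0],"fingers": -0.5},{"xyz": [0,0,8.7],"turn": [0,0,0],"fingers": -0.5},{"xyz": [0,0,8.7],"turn": [0,0,0],"fingers": -0.5},{"xyz": [0,0,8.7],"turn": [0,0,0],"fingers": -0.5},{"xyz": [0,0,8.7],"turn": [0,0,0],"fingers": -0.5}]}}

```text
clock: 8.58
ee_pos: [0.4402, -0.2693, 0.0437]
orientation: [[-0.342, 0.94, 0.002], [0.94, 0.342, -0.001], [-0.002, 0.002, -1.0]]
contact_force: [2.9, 4.8, 10.6]
width: 0.0316
grip_force: 41.0
```

{"method": "arm_command", "body": {"increments": [{"xyz": [0,0,-4],"turn": [0,0,0],"fingers": -0.5},{"xyz": [0,0,-8],"turn": [0,0,0],"fingers": -0.5},{"xyz": [0,0,-12],"turn": [0,0,0],"fingers": -0.5},{"xyz": [0,0,-15.8],"turn": [0,0,0],"fingers": -0.5},{"xyz": [0,0,-15.8],"turn": [0,0,0],"fingers": -0.5}]}}

```text
clock: 9.0
ee_pos: [0.4421, -0.2709, 0.2078]
orientation: [[-0.342, 0.94, 0.009], [0.94, 0.342, -0.006], [-0.009, 0.006, -1.0]]
contact_force: [2.7, -2.0, -1.2]
width: 0.0314
grip_force: 40.5
```

{"method": "arm_command", "body": {"increments": [{"xyz": [3,2.7,0],"turn": [0,0,2],"fingers": -0.5},{"xyz": [6,5.4,0],"turn": [0,0,4],"fingers": -0.5},{"xyz": [9,8.1,0],"turn": [0,0,6],"fingers": -0.5},{"xyz": [12,10.8,0],"turn": [0,0,8],"fingers": -0.5},{"xyz": [15,13.5,0],"turn": [0,0,8],"fingers": -0.5},{"xyz": [17.5,16,0],"turn": [0,0,8],"fingers": -0.5}]}}

```text
clock: 9.5
ee_pos: [0.5302, -0.0475, 0.2012]
orientation: [[-0.207, 0.978, 0.001], [0.978, 0.207, -0.0], [-0.0, 0.001, -1.0]]
contact_force: [0.3, -0.2, -1.0]
width: 0.0312
grip_force: 40.4
```

{"method": "arm_command", "body": {"increments": [{"xyz": [3.2,2.4,0],"turn": [0,0,2],"fingers": -0.5},{"xyz": [6.4,4.8,0],"turn": [0,0,4],"fingers": -0.5},{"xyz": [9.6,7.2,0],"turn": [0,0,6],"fingers": -0.5},{"xyz": [12.8,9.6,0],"turn": [0,0,7.5],"fingers": -0.5},{"xyz": [16,11.8,0],"turn": [0,0,7.5],"fingers": -0.5},{"xyz": [17.2,12.7,0],"turn": [0,0,7.5],"fingers": -0.5},{"xyz": [17.2,12.7,0],"turn": [0,0,7.5],"fingers": -0.5},{"xyz": [17.2,12.7,0],"turn": [0,0,7.5],"fingers": -0.5}]}}

```text
clock: 10.17
ee_pos: [0.6182, 0.1454, 0.2006]
orientation: [[-0.08, 0.997, 0.0], [0.997, 0.08, -0.0], [-0.0, 0.0, -1.0]]
contact_force: [-0.1, -0.9, -1.6]
width: 0.0315
grip_force: 40.4
```

```bash
python3 plan.py "618.5 145 113 4.5" "618.5 145 190 4.5" "530 -100 180 10" "447 -340 130 11.5"; python3 - <<'E'
from h import *
s=bot.get_image("scene");t=bot.get_image("top")
cv2.imwrite("pics/a3.png",np.hstack([cv2.resize(s[180:355,290:523],(400,300),interpolation=2),cv2.resize(s[180:355,120:353],(400,300),interpolation=2)]))
E
```

```text
now [618.2 145.4 200.6] 4.6 w 31.5 grip 40.4 F [-0.1 -0.9 -1.6] t 10.2
618.5 145 113 4.5 -> xyz [-0.04  0.02  8.76] turn z 0.1 rows 2.1
618.5 145 190 4.5 -> xyz [ 0.   0.  -7.7] turn z -0.0 rows 1.8
530 -100 180 10 -> xyz [-23.73 -10.74   1.  ] turn z -5.5 rows 6.3
447 -340 130 11.5 -> xyz [-22.19 -12.34   5.  ] turn z -1.5 rows 6.2
```

View pics/a3.png

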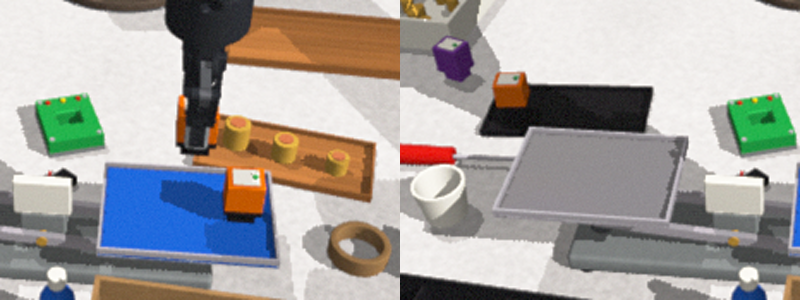

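Relay A stands on the blue pan at crop (244,195), with the pan down. Relay B is held above the middle of the pan, and relay C is still in the tray.

{"method": "arm_command", "body": {"increments": [{"xyz": [0,0,3],"turn": [0,0,0],"fingers": -0.5},{"xyz": [0,0,6],"turn": [0,0,0],"fingers": -0.5},{"xyz": [0,0,7.8],"turn": [0,0,0],"fingers": -0.5},{"xyz": [0,0,8.7],"turn": [0,0,0],"fingers": -0.5},{"xyz": [0,0,8.7],"turn": [0,0,0],"fingers": -0.5},{"xyz": [0,0,8.7],"turn": [0,0,0],"fingers": 0.1},{"xyz": [0,0,8.7],"turn": [0,0,0],"fingers": 0.3},{"xyz": [0,0,8.7],"turn": [0,0,0],"fingers": 0.3},{"xyz": [0,0,8.7],"turn": [0,0,0],"fingers": 0.3}]}}

```text
clock: 11.02
ee_pos: [0.6187, 0.1444, 0.1139]
orientation: [[-0.078, 0.997, 0.001], [0.997, 0.078, 0.0], [0.0, 0.001, -1.0]]
contact_force: [0.4, 0.8, 0.5]
width: 0.0553
grip_force: 0.0
```

{"method": "arm_command", "body": {"increments": [{"xyz": [0,0,-3],"turn": [0,0,0],"fingers": 0.3},{"xyz": [0,0,-6],"turn": [0,0,0],"fingers": 0.3},{"xyz": [0,0,-7.7],"turn": [0,0,0],"fingers": 0.3},{"xyz": [0,0,-7.7],"turn": [0,0,0],"fingers": 0.3}]}}

```text
clock: 11.35
ee_pos: [0.6205, 0.1451, 0.1947]
orientation: [[-0.078, 0.997, 0.006], [0.997, 0.078, 0.001], [0.001, 0.006, -1.0]]
contact_force: [0.6, -0.7, 0.8]
width: 0.0559
grip_force: 0.0
```

{"method": "arm_command", "body": {"increments": [{"xyz": [-3.6,-1.6,0],"turn": [0,0,-1],"fingers": 0.3},{"xyz": [-7.2,-3.2,0.2],"turn": [0,0,-2],"fingers": 0.3},{"xyz": [-10.8,-4.8,0.4],"turn": [0,0,-3],"fingers": 0.3},{"xyz": [-14.4,-6.4,0.6],"turn": [0,0,-4],"fingers": 0.3},{"xyz": [-18,-8.1,0.8],"turn": [0,0,-5.5],"fingers": 0.3},{"xyz": [-21.5,-9.7,1],"turn": [0,0,-5.5],"fingers": 0.3},{"xyz": [-23.7,-10.7,1],"turn": [0,0,-5.5],"fingers": 0.3}]}}

```text
clock: 11.93
ee_pos: [0.5284, -0.1026, 0.1799]
orientation: [[-0.173, 0.985, -0.001], [0.985, 0.173, -0.0], [-0.0, -0.001, -1.0]]
contact_force: [0.5, -0.6, 0.3]
width: 0.055
grip_force: 0.0
```

{"method": "arm_command", "body": {"increments": [{"xyz": [-3.5,-2,0.8],"turn": [0,0,-1.5],"fingers": 0.4},{"xyz": [-7,-4,1.6],"turn": [0,0,-1.5],"fingers": 0.4},{"xyz": [-10.5,-6,2.4],"turn": [0,0,-1.5],"fingers": 0.4},{"xyz": [-14,-8,3.2],"turn": [0,0,-1.5],"fingers": 0.4},{"xyz": [-17.5,-9.8,4],"turn": [0,0,-1.5],"fingers": 0.4},{"xyz": [-20.5,-11.4,4.6],"turn": [0,0,-1.5],"fingers": 0.4},{"xyz": [-22.2,-12.35,5],"turn": [0,0,-1.5],"fingers": 0.4},{"xyz": [-22.2,-12.35,5],"turn": [0,0,-1.5],"fingers": 0.4},{"xyz": [-22.2,-12.35,5],"turn": [0,0,-1.5],"fingers": 0.4}]}}

```text
clock: 12.68
ee_pos: [0.4463, -0.3408, 0.1298]
orientation: [[-0.197, 0.98, -0.0], [0.98, 0.197, 0.0], [0.001, -0.0, -1.0]]
contact_force: [0.3, 0.3, 0.8]
width: 0.0598
grip_force: 0.0
```

```bash
python3 plan.py "447 -340 42 11.5" "447 -340 200 11.5" "540 -120 200 8" "623 90 200 4.5" "623 90 113 4.5"
```

```text
now [ 446.3 -340.8  129.8] 11.3 w 59.8 grip 0.0 F [0.3 0.3 0.8] t 12.7
447 -340 42 11.5 -> xyz [0.06 0.08 8.78] turn z -0.2 rows 2.1
447 -340 200 11.5 -> xyz [  0.    0.  -15.8] turn z -0.0 rows 3.8
540 -120 200 8 -> xyz [19.7 13.5 -0. ] turn z 3.5 rows 5.7
623 90 200 4.5 -> xyz [19.64 11.14 -0.  ] turn z 3.5 rows 5.4
623 90 113 4.5 -> xyz [0.  0.  8.7] turn z -0.0 rows 2.1
```

{"method": "arm_command", "body": {"increments": [{"xyz": [0.05,0.1,4],"turn": [0,0,0],"fingers": 0.4},{"xyz": [0.05,0.1,7],"turn": [0,0,0],"fingers": 0.4},{"xyz": [0.05,0.1,8.75],"turn": [0,0,0],"fingers": 0.4},{"xyz": [0.05,0.1,8.75],"turn": [0,0,0],"fingers": 0.4},{"xyz": [0.05,0.1,8.75],"turn": [0,0,0],"fingers": -0.5},{"xyz": [0.05,0.1,8.75],"turn": [0,0,0],"fingers": -0.5},{"xyz": [0.05,0.1,8.75],"turn": [0,0,0],"fingers": -0.5},{"xyz": [0.05,0.1,8.75],"turn": [0,0,0],"fingers": -0.5},{"xyz": [0.05,0.1,8.75],"turn": [0,0,0],"fingers": -0.5}]}}

```text
clock: 13.43
ee_pos: [0.4488, -0.3397, 0.0442]
orientation: [[-0.199, 0.98, 0.002], [0.98, 0.199, -0.001], [-0.002, 0.002, -1.0]]
contact_force: [1.5, 3.2, 9.8]
width: 0.0317
grip_force: 41.0
```

{"method": "arm_command", "body": {"increments": [{"xyz": [0,0,-4],"turn": [0,0,0],"fingers": -0.5},{"xyz": [0,0,-8],"turn": [0,0,0],"fingers": -0.5},{"xyz": [0,0,-12],"turn": [0,0,0],"fingers": -0.5},{"xyz": [0,0,-15.8],"turn": [0,0,0],"fingers": -0.5},{"xyz": [0,0,-15.8],"turn": [0,0,0],"fingers": -0.5}]}}

```text
clock: 13.85
ee_pos: [0.4506, -0.3415, 0.2087]
orientation: [[-0.199, 0.98, 0.008], [0.98, 0.199, -0.007], [-0.009, 0.007, -1.0]]
contact_force: [2.3, -1.8, -0.1]
width: 0.0312
grip_force: 40.6
```

{"method": "arm_command", "body": {"increments": [{"xyz": [3.3,2.3,0],"turn": [0,0,1],"fingers": -0.5},{"xyz": [6.6,4.6,0],"turn": [0,0,2],"fingers": -0.5},{"xyz": [9.9,6.9,0],"turn": [0,0,3.5],"fingers": -0.5},{"xyz": [13.2,9.2,0],"turn": [0,0,3.5],"fingers": -0.5},{"xyz": [16.5,11.4,0],"turn": [0,0,3.5],"fingers": -0.5},{"xyz": [19.7,13.5,0],"turn": [0,0,3.5],"fingers": -0.5}]}}

```text
clock: 14.35
ee_pos: [0.5416, -0.1174, 0.2017]
orientation: [[-0.139, 0.99, 0.001], [0.99, 0.139, -0.0], [-0.001, 0.001, -1.0]]
contact_force: [1.0, -0.4, -1.0]
width: 0.0314
grip_force: 40.5
```

{"method": "arm_command", "body": {"increments": [{"xyz": [3.5,2,0],"turn": [0,0,1],"fingers": -0.5},{"xyz": [7,4,0],"turn": [0,0,2],"fingers": -0.5},{"xyz": [10.5,6,0],"turn": [0,0,3.5],"fingers": -0.5},{"xyz": [14,8,0],"turn": [0,0,3.5],"fingers": -0.5},{"xyz": [17.5,9.9,0],"turn": [0,0,3.5],"fingers": -0.5},{"xyz": [19.6,11.1,0],"turn": [0,0,3.5],"fingers": -0.5},{"xyz": [19.6,11.1,0],"turn": [0,0,3.5],"fingers": -0.5},{"xyz": [19.6,11.1,0],"turn": [0,0,3.5],"fingers": -0.5}]}}

```text
clock: 15.02
ee_pos: [0.6239, 0.0916, 0.2012]
orientation: [[-0.081, 0.997, 0.001], [0.997, 0.081, -0.0], [-0.0, 0.001, -1.0]]
contact_force: [-0.9, -0.6, -0.5]
width: 0.0317
grip_force: 40.5
```

{"method": "arm_command", "body": {"increments": [{"xyz": [0,0,3],"turn": [0,0,0],"fingers": -0.5},{"xyz": [0,0,6],"turn": [0,0,0],"fingers": -0.5},{"xyz": [0,0,7.8],"turn": [0,0,0],"fingers": -0.5},{"xyz": [0,0,8.7],"turn": [0,0,0],"fingers": -0.5},{"xyz": [0,0,8.7],"turn": [0,0,0],"fingers": -0.5},{"xyz": [0,0,8.7],"turn": [0,0,0],"fingers": 0.1},{"xyz": [0,0,8.7],"turn": [0,0,0],"fingers": 0.3},{"xyz": [0,0,8.7],"turn": [0,0,0],"fingers": 0.3},{"xyz": [0,0,8.7],"turn": [0,0,0],"fingers": 0.3}]}}

```text
clock: 15.77
ee_pos: [0.6241, 0.0898, 0.1145]
orientation: [[-0.078, 0.997, 0.001], [0.997, 0.078, 0.0], [-0.0, 0.001, -1.0]]
contact_force: [0.2, 0.7, -0.2]
width: 0.0553
grip_force: 0.0
```

{"method": "arm_command", "body": {"increments": [{"xyz": [0,0,-3],"turn": [0,0,0],"fingers": 0.3},{"xyz": [0,0,-6],"turn": [0,0,0],"fingers": 0.3},{"xyz": [0,0,-8.7],"turn": [0,0,0],"fingers": 0.3},{"xyz": [0,0,-8.7],"turn": [0,0,0],"fingers": 0.3},{"xyz": [0,0,-8.7],"turn": [0,0,0],"fingers": 0.3}]}}

```text
clock: 16.18
ee_pos: [0.6248, 0.0902, 0.2028]
orientation: [[-0.078, 0.997, 0.004], [0.997, 0.078, 0.0], [0.0, 0.004, -1.0]]
contact_force: [0.0, 0.5, -0.1]
width: 0.0555
grip_force: 0.0
```

```bash
python3 plan.py "560 30 190 0"; python3 - <<'E'
from h import *
s=bot.get_image("scene");t=bot.get_image("top")
cv2.imwrite("pics/a4.png",np.hstack([cv2.resize(s[180:355,290:523],(400,300),interpolation=2),cv2.resize(t[100:280,140:380],(400,300),interpolation=2)]))
E
```

```text
now [624.8  90.2 202.8] 4.5 w 55.5 grip 0.0 F [ 0.   0.5 -0.1] t 16.2
560 30 190 0 -> xyz [-5.49 -6.93  1.28] turn z 4.5 rows 2.1
```

View pics/a4.png

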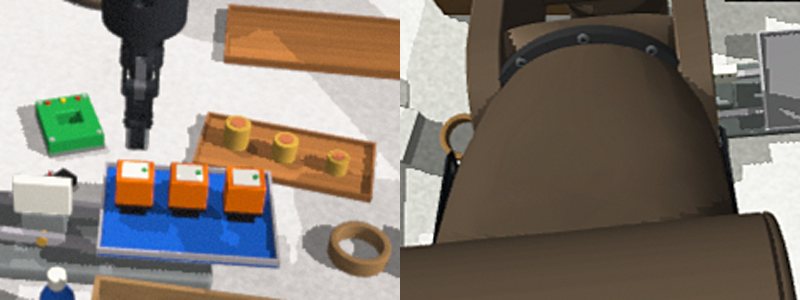

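All three relays stand on the blue pan at crop (135,185), (188,188) and (245,192). The weights are still in the wooden tray at (237,130), (286,147) and (338,162). Now I'll measure the weights.

```bash
cat >> h.py <<'E'
def weights(n,img=None,roi=None):
    "copper-coloured tops: pixel centre, area"
    img=bot.get_image(n) if img is None else img
    out=[]
    for c in blobs(img,(6,130,140),(12,210,255),20,roi):
        m=cv2.moments(c.astype(np.float32).reshape(-1,1,2));out.append((m["m10"]/m["m00"],m["m01"]/m["m00"],m["m00"]))
    return out
E
python3 - <<'E'
from h import *
t0=cv2.imread("pics/top0.png");s0=cv2.imread("pics/scene0.png")
a=sorted(weights("top",t0,(160,215,265,280)),key=lambda c:c[0]);b=sorted(weights("scene",s0,(400,240,515,300)),key=lambda c:-c[0]);c=sorted(weights("scene",None,(400,240,515,300)),key=lambda c:-c[0])
print(np.round(a,1).tolist(),np.round(b,1).tolist(),np.round(c,1).tolist())
if len(a)==len(b)==3:
  for u,v,z in zip(a,b,(.025,.031,.037)): print((w("top",u,z)*1000).round(1),(w("scene",v,z)*1000).round(1),(tri(u,v)[0]*1000).round(1))
E
```

```text
[[182.9, 239.7, 24.0], [210.2, 245.8, 34.5], [236.3, 252.0, 39.5]] [[456.5, 260.7, 23.0], [428.6, 250.9, 25.0]] [[456.5, 260.8, 21.5], [428.5, 251.0, 24.0]]
```

{"method": "arm_command", "body": {"increments": [{"xyz": [2.2,-3.4,0],"turn": [0,0,1],"fingers": 0.1},{"xyz": [4.4,-6.8,0],"turn": [0,0,2],"fingers": 0.1},{"xyz": [6.6,-10.2,1.4],"turn": [0,0,3],"fingers": 0.1},{"xyz": [8.8,-13.6,2.8],"turn": [0,0,4.5],"fingers": 0.1},{"xyz": [11,-17,4.2],"turn": [0,0,4.5],"fingers": 0.1},{"xyz": [12.2,-19.3,6],"turn": [0,0,4.5],"fingers": 0.1},{"xyz": [12.2,-19.3,7],"turn": [0,0,4.5],"fingers": 0.1},{"xyz": [12.2,-19.3,7],"turn": [0,0,4.5],"fingers": 0.1},{"xyz": [12.2,-19.3,7],"turn": [0,0,4.5],"fingers": 0.1}]}}

```text
clock: 17.08
ee_pos: [0.4216, 0.1967, 0.1302]
orientation: [[-0.0, 1.0, -0.001], [1.0, 0.0, -0.001], [-0.001, -0.001, -1.0]]
contact_force: [0.4, 0.1, -0.5]
width: 0.0468
grip_force: 0.0
```

```bash
python3 - <<'E'
from h import *
s=bot.get_image("scene");b=[u for u in blobs(s,(6,130,140),(12,210,255),8,(400,240,515,300))]
print([c.mean(0).round(1).tolist() for c in b])
for u,z in [((182.9,239.7),.025),((210.2,245.8),.031),((236.3,252),.037)]: print((w("top",u,z)*1000).round(1))
for u,z in [((456.5,260.7),.031),((428.6,250.9),.037)]: print((w("scene",u,z)*1000).round(1))
cv2.imwrite("pics/a5.png",np.hstack([cv2.resize(s[180:330,360:560],(800,600),interpolation=2)]))
E
python3 plan.py "421.5 196.5 36 0"  "421.5 196.5 220 0" "540 0 220 0" "639 -106 220 0" "639 -106 134 0"
```

```text
[[487.2, 270.7], [456.3, 260.6], [428.5, 250.9]]
[449.3 315.4  25. ]
[434.8 253.9  31. ]
[420.2 195.6  37. ]
[437.8 254.8  31. ]
[422.8 196.6  37. ]
now [422.5 196.7 130.8] -0.0 w 46.7 grip 0.0 F [ 1.1 -0.7  0.3] t 17.1
421.5 196.5 36 0 -> xyz [-0.02 -0.1   9.48] turn z -0.0 rows 2.3
421.5 196.5 220 0 -> xyz [  0.    0.  -18.4] turn z -0.0 rows 4.4
540 0 220 0 -> xyz [-19.65  11.85  -0.  ] turn z -0.0 rows 5.5
639 -106 220 0 -> xyz [-10.6   9.9  -0. ] turn z -0.0 rows 3.5
639 -106 134 0 -> xyz [0.  0.  8.6] turn z -0.0 rows 2.1
```

View pics/a5.png

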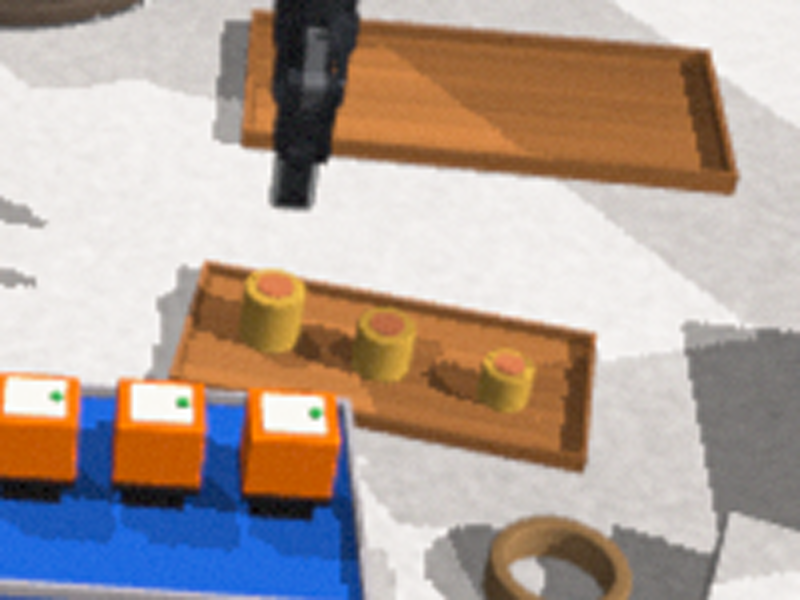

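Crop scale 4: the weights are undisturbed in the small tray at (275,310), (385,343) and (507,378). The fingers hang over the 150 g weight. Picking it now.

{"method": "arm_command", "body": {"increments": [{"xyz": [0,0,4],"turn": [0,0,0],"fingers": 0.1},{"xyz": [0,0,7.5],"turn": [0,0,0],"fingers": 0.1},{"xyz": [0,0,9.4],"turn": [0,0,0],"fingers": 0.1},{"xyz": [0,0,9.4],"turn": [0,0,0],"fingers": 0.1},{"xyz": [0,0,9.4],"turn": [0,0,0],"fingers": -0.6},{"xyz": [0,0,9.4],"turn": [0,0,0],"fingers": -0.6},{"xyz": [0,0,9.4],"turn": [0,0,0],"fingers": -0.6},{"xyz": [0,0,9.4],"turn": [0,0,0],"fingers": -0.6},{"xyz": [0,0,9.4],"turn": [0,0,0],"fingers": -0.6}], "force": 40}}

```text
clock: 17.88
ee_pos: [0.4225, 0.197, 0.0378]
orientation: [[0.0, 1.0, 0.002], [1.0, -0.0, 0.001], [0.001, 0.002, -1.0]]
contact_force: [-0.4, -0.3, -2.0]
width: 0.0304
grip_force: 39.6
```

{"method": "arm_command", "body": {"increments": [{"xyz": [0,0,-4],"turn": [0,0,0],"fingers": -0.6},{"xyz": [0,0,-8],"turn": [0,0,0],"fingers": -0.6},{"xyz": [0,0,-12],"turn": [0,0,0],"fingers": -0.6},{"xyz": [0,0,-16],"turn": [0,0,0],"fingers": -0.6},{"xyz": [0,0,-18.4],"turn": [0,0,0],"fingers": -0.6},{"xyz": [0,0,-18.4],"turn": [0,0,0],"fingers": -0.6}]}}

```text
clock: 18.38
ee_pos: [0.4241, 0.1977, 0.2264]
orientation: [[0.0, 1.0, 0.008], [1.0, -0.0, 0.003], [0.003, 0.008, -1.0]]
contact_force: [1.2, 0.9, -0.2]
width: 0.0305
grip_force: 40.4
```

{"method": "arm_command", "body": {"increments": [{"xyz": [-3.5,2.1,0],"turn": [0,0,0],"fingers": -0.6},{"xyz": [-7,4.2,0],"turn": [0,0,0],"fingers": -0.6},{"xyz": [-10.5,6.3,0],"turn": [0,0,0],"fingers": -0.6},{"xyz": [-14,8.4,0],"turn": [0,0,0],"fingers": -0.6},{"xyz": [-17.5,10.5,0],"turn": [0,0,0],"fingers": -0.6},{"xyz": [-19.6,11.8,0],"turn": [0,0,0],"fingers": -0.6}]}}

```text
clock: 18.88
ee_pos: [0.5412, -0.0026, 0.2209]
orientation: [[0.001, 1.0, 0.001], [1.0, -0.001, -0.001], [-0.001, 0.001, -1.0]]
contact_force: [0.5, 0.3, -0.7]
width: 0.0306
grip_force: 40.4
```

{"method": "arm_command", "body": {"increments": [{"xyz": [-2.8,2.6,0],"turn": [0,0,0],"fingers": -0.6},{"xyz": [-5.6,5.2,0],"turn": [0,0,0],"fingers": -0.6},{"xyz": [-8.4,7.8,0],"turn": [0,0,0],"fingers": -0.6},{"xyz": [-10.6,9.9,0],"turn": [0,0,0],"fingers": -0.6},{"xyz": [-10.6,9.9,0],"turn": [0,0,0],"fingers": -0.6},{"xyz": [-10.6,9.9,0],"turn": [0,0,0],"fingers": -0.6}]}}

```text
clock: 19.38
ee_pos: [0.639, -0.1066, 0.2201]
orientation: [[0.002, 1.0, -0.0], [1.0, -0.002, 0.0], [0.0, -0.0, -1.0]]
contact_force: [-1.0, 0.5, -2.2]
width: 0.0305
grip_force: 40.4
```

```bash
python3 plan.py  "639 -106 134 0"; python3 - <<'E'
from h import *
t=bot.get_image("top");s=bot.get_image("scene")
c=[k for k in blobs(s,(0,0,60),(180,60,140),1500,(160,250,300,330))]
for k in c: print("grey scene",k.min(0),k.max(0),rect("scene",k,.098))
E
```

```text
now [ 639.  -106.6  220.1] -0.1 w 30.5 grip 40.4 F [-1.   0.5 -2.2] t 19.4
639 -106 134 0 -> xyz [ 0.06 -0.    8.61] turn z -0.1 rows 2.1
```

{"method": "arm_command", "body": {"increments": [{"xyz": [0,0,3.5],"turn": [0,0,0],"fingers": -0.6},{"xyz": [0,0,6.5],"turn": [0,0,0],"fingers": -0.6},{"xyz": [0,0,8],"turn": [0,0,0],"fingers": -0.6},{"xyz": [0,0,8.8],"turn": [0,0,0],"fingers": -0.6},{"xyz": [0,0,8.8],"turn": [0,0,0],"fingers": -0.6},{"xyz": [0,0,8.8],"turn": [0,0,0],"fingers": 0},{"xyz": [0,0,8.8],"turn": [0,0,0],"fingers": 0.1},{"xyz": [0,0,8.8],"turn": [0,0,0],"fingers": 0.1},{"xyz": [0,0,8.8],"turn": [0,0,0],"fingers": 0.1}]}}

```text
clock: 20.23
ee_pos: [0.6394, -0.1054, 0.1341]
orientation: [[0.0, 1.0, 0.002], [1.0, -0.0, -0.0], [-0.0, 0.002, -1.0]]
contact_force: [-0.7, 0.2, 0.6]
width: 0.0467
grip_force: 0.0
```

{"method": "arm_command", "body": {"increments": [{"xyz": [0,0,-3],"turn": [0,0,0],"fingers": 0.1},{"xyz": [0,0,-6],"turn": [0,0,0],"fingers": 0.1},{"xyz": [0,0,-8.8],"turn": [0,0,0],"fingers": 0.1},{"xyz": [0,0,-8.8],"turn": [0,0,0],"fingers": 0.1}]}}

```text
clock: 20.57
ee_pos: [0.6415, -0.106, 0.2272]
orientation: [[0.0, 1.0, 0.008], [1.0, -0.0, -0.002], [-0.002, 0.008, -1.0]]
contact_force: [1.1, -0.1, 0.9]
width: 0.0471
grip_force: 0.0
```

{"method": "arm_command", "body": {"increments": [{"xyz": [2.8,-2.6,0],"turn": [0,0,0],"fingers": 0.1},{"xyz": [5.6,-5.2,0],"turn": [0,0,0],"fingers": 0.1},{"xyz": [8.4,-7.8,0],"turn": [0,0,0],"fingers": 0.1},{"xyz": [10.6,-9.9,0],"turn": [0,0,0],"fingers": 0.1}]}}

```text
clock: 20.9
ee_pos: [0.5379, 0.002, 0.2212]
orientation: [[0.001, 1.0, 0.0], [1.0, -0.001, 0.0], [0.0, 0.0, -1.0]]
contact_force: [1.8, 0.2, 0.3]
width: 0.0466
grip_force: 0.0
```

{"method": "arm_command", "body": {"increments": [{"xyz": [3.8,-1.5,1],"turn": [0,0,0],"fingers": 0.1},{"xyz": [7.6,-3,2],"turn": [0,0,0],"fingers": 0.1},{"xyz": [11.4,-4.5,3],"turn": [0,0,0],"fingers": 0.1},{"xyz": [15.2,-6,4],"turn": [0,0,0],"fingers": 0.1},{"xyz": [19,-7.5,5.5],"turn": [0,0,0],"fingers": 0.1},{"xyz": [22.5,-9,7],"turn": [0,0,0],"fingers": 0.1},{"xyz": [25.4,-10.4,9],"turn": [0,0,0],"fingers": 0.1},{"xyz": [25.4,-10.4,9],"turn": [0,0,0],"fingers": 0.1},{"xyz": [25.4,-10.4,9],"turn": [0,0,0],"fingers": 0.1}]}}

```text
clock: 21.65
ee_pos: [0.4347, 0.256, 0.1303]
orientation: [[-0.003, 1.0, -0.001], [1.0, 0.003, -0.0], [-0.0, -0.001, -1.0]]
contact_force: [-0.5, -0.9, 0.6]
width: 0.0468
grip_force: 0.0
```

```bash
python3 plan.py "436 254.3 36 0"  "436 254.3 220 0" "540 0 220 0" "643 -156 220 0" "643 -156 132 0"; python3 - <<'E'
from h import *
s=bot.get_image("scene")
print([(c.mean(0).round(1).tolist(),len(c)) for c in blobs(s,(6,130,140),(12,210,255),8,(160,200,515,320))])
print([c.mean(0).round(1).tolist() for c in blobs(s,(16,130,90),(26,255,255),30,(160,200,515,320))])
E
```

```text
now [434.7 256.  130.3] 0.2 w 46.8 grip 0.0 F [-0.5 -0.9  0.6] t 21.6
436 254.3 36 0 -> xyz [-0.17  0.13  9.43] turn z 0.2 rows 2.3
436 254.3 220 0 -> xyz [  0.    0.  -18.4] turn z -0.0 rows 4.4
540 0 220 0 -> xyz [-25.43  10.4   -0.  ] turn z -0.0 rows 6.6
643 -156 220 0 -> xyz [-15.6  10.3  -0. ] turn z -0.0 rows 4.5
643 -156 132 0 -> xyz [0.  0.  8.8] turn z -0.0 rows 2.1
[([487.2, 270.6], 15), ([258.1, 269.0], 22), ([456.5, 260.7], 16)]
[[486.2, 274.7], [259.2, 276.2], [455.4, 265.7]]
```

{"method": "arm_command", "body": {"increments": [{"xyz": [-0.1,0.1,4],"turn": [0,0,0],"fingers": 0.1},{"xyz": [-0.1,0.1,7.5],"turn": [0,0,0],"fingers": 0.1},{"xyz": [-0.1,0.1,9.5],"turn": [0,0,0],"fingers": 0.1},{"xyz": [-0.1,0.1,9.5],"turn": [0,0,0],"fingers": 0.1},{"xyz": [-0.1,0.1,9.5],"turn": [0,0,0],"fingers": -0.6},{"xyz": [-0.1,0.1,9.5],"turn": [0,0,0],"fingers": -0.6},{"xyz": [-0.1,0.1,9.5],"turn": [0,0,0],"fingers": -0.6},{"xyz": [-0.1,0.1,9.5],"turn": [0,0,0],"fingers": -0.6},{"xyz": [-0.1,0.1,9.5],"turn": [0,0,0],"fingers": -0.6}]}}

```text
clock: 22.45
ee_pos: [0.4376, 0.254, 0.037]
orientation: [[0.0, 1.0, 0.002], [1.0, -0.0, 0.001], [0.001, 0.002, -1.0]]
contact_force: [1.0, -1.4, 9.4]
width: 0.0281
grip_force: 40.2
```

{"method": "arm_command", "body": {"increments": [{"xyz": [0,0,-4],"turn": [0,0,0],"fingers": -0.6},{"xyz": [0,0,-8],"turn": [0,0,0],"fingers": -0.6},{"xyz": [0,0,-12],"turn": [0,0,0],"fingers": -0.6},{"xyz": [0,0,-16],"turn": [0,0,0],"fingers": -0.6},{"xyz": [0,0,-18.4],"turn": [0,0,0],"fingers": -0.6},{"xyz": [0,0,-18.4],"turn": [0,0,0],"fingers": -0.6}]}}

```text
clock: 22.95
ee_pos: [0.4391, 0.255, 0.2256]
orientation: [[0.0, 1.0, 0.008], [1.0, -0.0, 0.004], [0.004, 0.008, -1.0]]
contact_force: [1.6, 0.7, 0.9]
width: 0.0281
grip_force: 40.0
```

{"method": "arm_command", "body": {"increments": [{"xyz": [-3.7,1.5,0],"turn": [0,0,0],"fingers": -0.6},{"xyz": [-7.4,3,0],"turn": [0,0,0],"fingers": -0.6},{"xyz": [-11.1,4.5,0],"turn": [0,0,0],"fingers": -0.6},{"xyz": [-14.8,6,0],"turn": [0,0,0],"fingers": -0.6},{"xyz": [-18.5,7.5,0],"turn": [0,0,0],"fingers": -0.6},{"xyz": [-22.2,9,0],"turn": [0,0,0],"fingers": -0.6},{"xyz": [-25.4,10.4,0],"turn": [0,0,0],"fingers": -0.6}]}}

```text
clock: 23.53
ee_pos: [0.541, -0.0027, 0.2199]
orientation: [[0.001, 1.0, 0.0], [1.0, -0.001, -0.0], [-0.0, 0.0, -1.0]]
contact_force: [0.7, 1.4, -0.9]
width: 0.0282
grip_force: 40.0
```

{"method": "arm_command", "body": {"increments": [{"xyz": [-3.2,2.1,0],"turn": [0,0,0],"fingers": -0.6},{"xyz": [-6.4,4.2,0],"turn": [0,0,0],"fingers": -0.6},{"xyz": [-9.6,6.3,0],"turn": [0,0,0],"fingers": -0.6},{"xyz": [-12.8,8.4,0],"turn": [0,0,0],"fingers": -0.6},{"xyz": [-15.6,10.3,0],"turn": [0,0,0],"fingers": -0.6},{"xyz": [-15.6,10.3,0],"turn": [0,0,0],"fingers": -0.6},{"xyz": [-15.6,10.3,0],"turn": [0,0,0],"fingers": -0.6}]}}

```text
clock: 24.12
ee_pos: [0.6439, -0.1579, 0.2191]
orientation: [[0.002, 1.0, -0.0], [1.0, -0.002, 0.0], [0.0, -0.0, -1.0]]
contact_force: [-1.1, 0.1, -1.1]
width: 0.0283
grip_force: 40.1
```

```bash
python3 plan.py "643 -156 132 0"
```

```text
now [ 643.9 -157.9  219.1] -0.1 w 28.3 grip 40.1 F [-1.1  0.1 -1.1] t 24.1
643 -156 132 0 -> xyz [ 0.19 -0.09  8.71] turn z -0.1 rows 2.1
```

{"method": "arm_command", "body": {"increments": [{"xyz": [0,0,3.5],"turn": [0,0,0],"fingers": -0.6},{"xyz": [0,0,6.5],"turn": [0,0,0],"fingers": -0.6},{"xyz": [0,0,8],"turn": [0,0,0],"fingers": -0.6},{"xyz": [0,0,8.8],"turn": [0,0,0],"fingers": -0.6},{"xyz": [0,0,8.8],"turn": [0,0,0],"fingers": -0.6},{"xyz": [0,0,8.8],"turn": [0,0,0],"fingers": 0},{"xyz": [0,0,8.8],"turn": [0,0,0],"fingers": 0.1},{"xyz": [0,0,8.8],"turn": [0,0,0],"fingers": 0.1},{"xyz": [0,0,8.8],"turn": [0,0,0],"fingers": 0.1}]}}

```text
clock: 24.87
ee_pos: [0.6443, -0.1564, 0.1331]
orientation: [[0.0, 1.0, 0.002], [1.0, -0.0, -0.0], [-0.0, 0.002, -1.0]]
contact_force: [0.3, 0.2, -0.4]
width: 0.0467
grip_force: 0.0
```

{"method": "arm_command", "body": {"increments": [{"xyz": [0,0,-3],"turn": [0,0,0],"fingers": 0.1},{"xyz": [0,0,-6],"turn": [0,0,0],"fingers": 0.1},{"xyz": [0,0,-8.8],"turn": [0,0,0],"fingers": 0.1},{"xyz": [0,0,-8.8],"turn": [0,0,0],"fingers": 0.1}]}}

```text
clock: 25.2
ee_pos: [0.6464, -0.1572, 0.2263]
orientation: [[0.0, 1.0, 0.008], [1.0, -0.0, -0.002], [-0.002, 0.008, -1.0]]
contact_force: [0.6, -0.9, 0.8]
width: 0.0467
grip_force: 0.0
```

{"method": "arm_command", "body": {"increments": [{"xyz": [3.2,-2.1,0],"turn": [0,0,0],"fingers": 0.1},{"xyz": [6.4,-4.2,0],"turn": [0,0,0],"fingers": 0.1},{"xyz": [9.6,-6.3,0],"turn": [0,0,0],"fingers": 0.1},{"xyz": [12.8,-8.4,0],"turn": [0,0,0],"fingers": 0.1},{"xyz": [15.6,-10.3,0],"turn": [0,0,0],"fingers": 0.1}]}}

```text
clock: 25.62
ee_pos: [0.5394, 0.0012, 0.2203]
orientation: [[0.001, 1.0, 0.001], [1.0, -0.001, 0.0], [0.0, 0.001, -1.0]]
contact_force: [0.0, -0.1, 0.1]
width: 0.0471
grip_force: 0.0
```

{"method": "arm_command", "body": {"increments": [{"xyz": [3.9,-1.1,1],"turn": [0,0,0],"fingers": 0.1},{"xyz": [7.8,-2.2,2],"turn": [0,0,0],"fingers": 0.1},{"xyz": [11.7,-3.3,3],"turn": [0,0,0],"fingers": 0.1},{"xyz": [15.6,-4.4,4],"turn": [0,0,0],"fingers": 0.1},{"xyz": [19.5,-5.5,5],"turn": [0,0,0],"fingers": 0.1},{"xyz": [23.4,-6.6,6],"turn": [0,0,0],"fingers": 0.1},{"xyz": [27.3,-7.7,7],"turn": [0,0,0],"fingers": 0.1},{"xyz": [31.2,-8.8,8],"turn": [0,0,0],"fingers": 0.1},{"xyz": [31.6,-9,9],"turn": [0,0,0],"fingers": 0},{"xyz": [31.6,-9,9],"turn": [0,0,0],"fingers": 0}]}}

```text
clock: 26.45
ee_pos: [0.4494, 0.3177, 0.1286]
orientation: [[-0.003, 1.0, -0.001], [1.0, 0.003, -0.0], [-0.0, -0.001, -1.0]]
contact_force: [-0.9, -0.5, 0.2]
width: 0.0429
grip_force: 0.0
```

{"method": "arm_command", "body": {"increments": [{"xyz": [0,0,0],"turn": [0,0,0],"fingers": 0},{"xyz": [0,0,0],"turn": [0,0,0],"fingers": 0}]}}

```text
clock: 26.62
ee_pos: [0.4513, 0.315, 0.1304]
orientation: [[0.001, 1.0, 0.0], [1.0, -0.001, 0.0], [0.0, 0.0, -1.0]]
contact_force: [1.4, 0.1, 0.8]
width: 0.0424
grip_force: 0.0
```

```bash
python3 plan.py "450 316 33 0"  "450 316 220 0" "540 20 220 0" "647 -206 220 0" "647 -206 130 0"; python3 - <<'E'
from h import *
s=bot.get_image("scene");t=bot.get_image("top")
print([(c.mean(0).round(1).tolist(),len(c)) for c in blobs(s,(6,130,140),(12,210,255),8,(160,200,515,320))])
print([c.mean(0).round(1).tolist() for c in blobs(s,(16,130,90),(26,255,255),30,(160,200,515,320))])
print([c.mean(0).round(1).tolist() for c in blobs(t,(6,130,140),(12,210,255),8,(340,110,450,190))])
u=[c.mean(0) for c in blobs(s,(6,130,140),(12,210,255),8,(470,255,500,285))]
for k in u: print((w("scene",k,.025)*1000).round(1))
E
```

```text
now [451.3 315.  130.4] -0.1 w 42.4 grip 0.0 F [1.4 0.1 0.8] t 26.6
450 316 33 0 -> xyz [ 0.1  -0.13  9.74] turn z -0.1 rows 2.3
450 316 220 0 -> xyz [  0.    0.  -18.7] turn z -0.0 rows 4.5
540 20 220 0 -> xyz [-29.6   9.   -0. ] turn z -0.0 rows 7.4
647 -206 220 0 -> xyz [-22.6  10.7  -0. ] turn z -0.0 rows 6.0
647 -206 130 0 -> xyz [0. 0. 9.] turn z -0.0 rows 2.2
[([487.2, 270.7], 15), ([231.0, 270.4], 20), ([258.3, 269.0], 23)]
[[486.1, 274.7], [232.2, 276.2], [259.2, 276.2]]
[[376.7, 143.0], [399.8, 141.4]]
[451.8 316.8  25. ]
```

{"method": "arm_command", "body": {"increments": [{"xyz": [0.1,-0.05,4],"turn": [0,0,0],"fingers": 0},{"xyz": [0.1,-0.05,7.5],"turn": [0,0,0],"fingers": 0},{"xyz": [0.1,-0.05,9.7],"turn": [0,0,0],"fingers": 0},{"xyz": [0.1,-0.05,9.7],"turn": [0,0,0],"fingers": 0},{"xyz": [0.1,-0.05,9.7],"turn": [0,0,0],"fingers": -0.7},{"xyz": [0.1,-0.05,9.7],"turn": [0,0,0],"fingers": -0.7},{"xyz": [0.1,-0.05,9.7],"turn": [0,0,0],"fingers": -0.7},{"xyz": [0.1,-0.05,9.7],"turn": [0,0,0],"fingers": -0.7},{"xyz": [0.1,-0.05,9.7],"turn": [0,0,0],"fingers": -0.7}]}}

```text
clock: 27.47
ee_pos: [0.451, 0.3171, 0.0341]
orientation: [[0.0, 1.0, 0.002], [1.0, -0.0, 0.001], [0.001, 0.002, -1.0]]
contact_force: [0.1, 0.2, -0.9]
width: 0.0245
grip_force: 39.2
```

{"method": "arm_command", "body": {"increments": [{"xyz": [0,0,-4],"turn": [0,0,0],"fingers": -0.7},{"xyz": [0,0,-8],"turn": [0,0,0],"fingers": -0.7},{"xyz": [0,0,-12],"turn": [0,0,0],"fingers": -0.7},{"xyz": [0,0,-16],"turn": [0,0,0],"fingers": -0.7},{"xyz": [0,0,-18.7],"turn": [0,0,0],"fingers": -0.7},{"xyz": [0,0,-18.7],"turn": [0,0,0],"fingers": -0.7}]}}

```text
clock: 27.97
ee_pos: [0.4527, 0.3183, 0.2263]
orientation: [[0.0, 1.0, 0.008], [1.0, -0.0, 0.005], [0.005, 0.008, -1.0]]
contact_force: [1.1, 1.2, -0.0]
width: 0.0239
grip_force: 39.5
```

{"method": "arm_command", "body": {"increments": [{"xyz": [-3.9,1.2,0],"turn": [0,0,0],"fingers": -0.7},{"xyz": [-7.8,2.4,0],"turn": [0,0,0],"fingers": -0.7},{"xyz": [-11.7,3.6,0],"turn": [0,0,0],"fingers": -0.7},{"xyz": [-15.6,4.8,0],"turn": [0,0,0],"fingers": -0.7},{"xyz": [-19.5,6,0],"turn": [0,0,0],"fingers": -0.7},{"xyz": [-23.4,7.2,0],"turn": [0,0,0],"fingers": -0.7},{"xyz": [-27.3,8.4,0],"turn": [0,0,0],"fingers": -0.7},{"xyz": [-29.6,9,0],"turn": [0,0,0],"fingers": -0.7}]}}

```text
clock: 28.63
ee_pos: [0.5411, 0.0172, 0.2202]
orientation: [[0.002, 1.0, 0.001], [1.0, -0.002, -0.001], [-0.001, 0.001, -1.0]]
contact_force: [0.5, -0.5, -0.9]
width: 0.0242
grip_force: 39.5
```

{"method": "arm_command", "body": {"increments": [{"xyz": [-3.6,1.7,0],"turn": [0,0,0],"fingers": -0.7},{"xyz": [-7.2,3.4,0],"turn": [0,0,0],"fingers": -0.7},{"xyz": [-10.8,5.1,0],"turn": [0,0,0],"fingers": -0.7},{"xyz": [-14.4,6.8,0],"turn": [0,0,0],"fingers": -0.7},{"xyz": [-18,8.5,0],"turn": [0,0,0],"fingers": -0.7},{"xyz": [-21.6,10.2,0],"turn": [0,0,0],"fingers": -0.7},{"xyz": [-22.6,10.7,0],"turn": [0,0,0],"fingers": -0.7},{"xyz": [-22.6,10.7,0],"turn": [0,0,0],"fingers": -0.7},{"xyz": [-22.6,10.7,0],"turn": [0,0,0],"fingers": -0.7}]}}

```text
clock: 29.38
ee_pos: [0.6468, -0.2057, 0.2195]
orientation: [[0.002, 1.0, -0.001], [1.0, -0.002, 0.0], [0.0, -0.001, -1.0]]
contact_force: [-0.0, -0.1, 0.2]
width: 0.0242
grip_force: 39.5
```

```bash
python3 plan.py "647 -206 130 0"
```

```text
now [ 646.8 -205.7  219.5] -0.1 w 24.2 grip 39.5 F [-0.  -0.1  0.2] t 29.4
647 -206 130 0 -> xyz [-0.03  0.02  8.95] turn z -0.1 rows 2.1
```

{"method": "arm_command", "body": {"increments": [{"xyz": [0,0,3.5],"turn": [0,0,0],"fingers": -0.7},{"xyz": [0,0,6.5],"turn": [0,0,0],"fingers": -0.7},{"xyz": [0,0,8.5],"turn": [0,0,0],"fingers": -0.7},{"xyz": [0,0,9.3],"turn": [0,0,0],"fingers": -0.7},{"xyz": [0,0,9.8],"turn": [0,0,0],"fingers": -0.7},{"xyz": [0,0,9.8],"turn": [0,0,0],"fingers": -0.7},{"xyz": [0,0,9.8],"turn": [0,0,0],"fingers": -0.2},{"xyz": [0,0,9.8],"turn": [0,0,0],"fingers": 0},{"xyz": [0,0,9.8],"turn": [0,0,0],"fingers": 0},{"xyz": [0,0,9.8],"turn": [0,0,0],"fingers": 0}]}}

```text
clock: 30.22
ee_pos: [0.6476, -0.2055, 0.1228]
orientation: [[0.0, 1.0, 0.001], [1.0, -0.0, -0.0], [-0.0, 0.001, -1.0]]
contact_force: [0.0, 1.0, -0.0]
width: 0.0426
grip_force: 0.0
```

{"method": "arm_command", "body": {"increments": [{"xyz": [0,0,-3],"turn": [0,0,0],"fingers": 0},{"xyz": [0,0,-6],"turn": [0,0,0],"fingers": 0},{"xyz": [0,0,-9.8],"turn": [0,0,0],"fingers": 0},{"xyz": [3.6,-3.4,-9.8],"turn": [0,0,0],"fingers": 0},{"xyz": [6,-5,-9.8],"turn": [0,0,0],"fingers": 0},{"xyz": [9,-7,-9.8],"turn": [0,0,0],"fingers": 0},{"xyz": [12.5,-8.5,-9.8],"turn": [0,0,0],"fingers": 0},{"xyz": [16,-10,-9.8],"turn": [0,0,0],"fingers": 0},{"xyz": [16,-10,-9.8],"turn": [0,0,0],"fingers": 0.3},{"xyz": [16,-10,-9.8],"turn": [0,0,0],"fingers": 0.3}]}}

```text
clock: 31.05
ee_pos: [0.5468, -0.0438, 0.2206]
orientation: [[-0.002, 1.0, 0.001], [1.0, 0.002, -0.0], [-0.0, 0.001, -1.0]]
contact_force: [-0.0, -0.1, 0.7]
width: 0.0555
grip_force: 0.0
```

{"method": "arm_command", "body": {"increments": [{"xyz": [0,0,0],"turn": [0,0,0],"fingers": 0.3},{"xyz": [0,0,0],"turn": [0,0,0],"fingers": 0.3},{"xyz": [0,0,0],"turn": [0,0,0],"fingers": 0.3},{"xyz": [0,0,0],"turn": [0,0,0],"fingers": 0.3},{"xyz": [0,0,0],"turn": [0,0,0],"fingers": 0.3},{"xyz": [0,0,0],"turn": [0,0,0],"fingers": 0.3},{"xyz": [0,0,0],"turn": [0,0,0],"fingers": 0.3},{"xyz": [0,0,0],"turn": [0,0,0],"fingers": 0.3},{"xyz": [0,0,0],"turn": [0,0,0],"fingers": 0.3},{"xyz": [0,0,0],"turn": [0,0,0],"fingers": 0.3}]}}

```text
clock: 31.88
ee_pos: [0.5472, -0.0453, 0.2198]
orientation: [[0.0, 1.0, -0.0], [1.0, -0.0, -0.0], [-0.0, -0.0, -1.0]]
contact_force: [0.6, -0.8, -0.1]
width: 0.0556
grip_force: 0.0
```

{"method": "arm_command", "body": {"increments": [{"xyz": [0,0,0],"turn": [0,0,0],"fingers": 0.3},{"xyz": [0,0,0],"turn": [0,0,0],"fingers": 0.3},{"xyz": [0,0,0],"turn": [0,0,0],"fingers": 0.3},{"xyz": [0,0,0],"turn": [0,0,0],"fingers": 0.3},{"xyz": [0,0,0],"turn": [0,0,0],"fingers": 0.3},{"xyz": [0,0,0],"turn": [0,0,0],"fingers": 0.3},{"xyz": [0,0,0],"turn": [0,0,0],"fingers": 0.3},{"xyz": [0,0,0],"turn": [0,0,0],"fingers": 0.3},{"xyz": [0,0,0],"turn": [0,0,0],"fingers": 0.3},{"xyz": [0,0,0],"turn": [0,0,0],"fingers": 0.3}]}}

```text
clock: 32.72
ee_pos: [0.5473, -0.0453, 0.2198]
orientation: [[0.0, 1.0, 0.0], [1.0, -0.0, -0.0], [-0.0, 0.0, -1.0]]
contact_force: [-0.7, -0.4, 0.1]
width: 0.0555
grip_force: 0.0
```

```bash
python3 plan.py; python3 - <<'E'
from h import *
s=bot.get_image("scene");t=bot.get_image("top")
cv2.imwrite("pics/a6.png",cv2.resize(s[230:350,160:480],(800,300),interpolation=2))
cv2.imwrite("pics/a6.png",np.vstack([cv2.resize(s[230:350,160:480],(800,300),interpolation=2),cv2.resize(t[90:210,180:500],(800,300),interpolation=2)]))
for c in blobs(s,(0,0,180),(180,60,255),20,(350,250,440,300)): print("lab",c.mean(0).round(1),len(c))
# blue-pan rim level: compare near rim corners with the first (level) picture
s0=cv2.imread("pics/scene0.png")
for i in(s0,s):
    c=max(blobs(i,(100,150,60),(125,255,255),500,(335,260,465,340)),key=len);P=c[c[:,1]>315];print("blue low edge",[round(P[abs(P[:,0]-x)<3][:,1].max(),1) for x in(370,400,430)])
    g=max(blobs(i,(0,0,60),(180,40,140),1500,(165,255,292,322)),key=len);print("grey low edge",[g[abs(g[:,0]-x)<3][:,1].max() for x in(200,230,260)])
E
```

```text
now [547.3 -45.3 219.8] -0.0 w 55.5 grip 0.0 F [-0.7 -0.4  0.1] t 32.7
lab [432.9 277.1] 38
lab [400.8 274.5] 46
lab [369.  272.9] 45
lab [373.5 259.9] 154
blue low edge [np.float64(319.0), np.float64(321.0), np.float64(323.0)]
grey low edge [np.float64(307.0), np.float64(309.0), np.float64(311.0)]
blue low edge [np.float64(319.0), np.float64(321.0), np.float64(323.0)]Traceback (most recent call last):
  File "<stdin>", line 10, in <module>
ValueError: max() iterable argument is empty
```

View pics/a6.png

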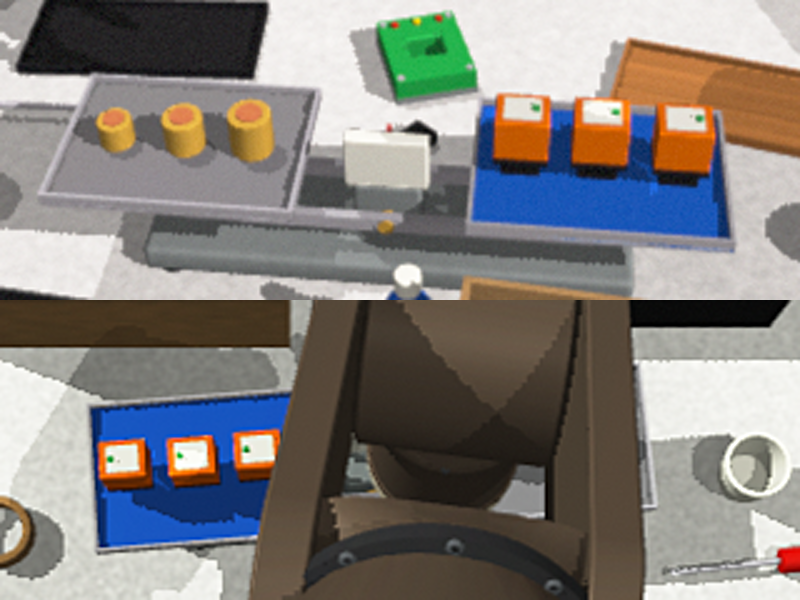

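The beam is level: the blue rim's lower edge is on the same pixels (319/321/323) as in the first, level picture. All three weights are on the grey pan at crop (115,125), (183,128) and (250,125), and the relays are on the blue pan. The released relays also let me compare camera positions with robot positions.

```bash
python3 - <<'E'
from h import *
def cen(c): 
    m=cv2.moments(c.astype(np.float32).reshape(-1,1,2)); return (m["m10"]/m["m00"],m["m01"]/m["m00"])
s=bot.get_image("scene");t=bot.get_image("top")
for n,i,r in(("scene",s,(355,265,450,290)),("top",t,(215,140,300,175))):
    for c in blobs(i,(0,0,165),(180,70,255),20,r): print(n,np.round(cen(c),1),(w(n,cen(c),.139)*1000).round(1),rect(n,c,.139))
s0=cv2.imread("pics/scene0.png")
c=blobs(s0,(50,120,20),(80,255,95),20,(312,240,352,262))
for k in c: print(k.min(0),k.max(0),cen(k))
g=max(blobs(s0,(45,100,20),(85,255,255),300,(295,225,365,280)),key=len);print(rect("scene",g,.012),g.min(0),g.max(0))
E
python3 plan.py "624 90 220 4.5" "624 90 124 4.5" "624 90 230 4.5" "530 10 230 15" "428.5 -13.5 130 23.5"
```

```text
scene [433.8 277.1] [615.4 199.9 139. ] [615.0, 200.1, 20.0, 26.2, 9.6]
scene [399.9 274.4] [618.  142.7 139. ] [618.1, 143.3, 22.7, 24.7, 9.0]
scene [368.3 273. ] [623.6  88.9 139. ] [623.3, 90.2, 20.4, 24.8, 9.5]
scene [380.6 266.8] [604.  108.1 139. ] [607.4, 106.9, 15.6, 86.0, 9.5]
top [228.7 152.8] [613.9 197.9 139. ] [613.5, 199.3, 21.0, 24.4, 0.8]
top [256.2 151.6] [616.1 141.8 139. ] [615.5, 142.3, 21.1, 24.5, 0.5]
top [283. 149.] [621.5  87.3 139. ] [621.5, 88.1, 21.2, 24.8, 6.4]
top [215.6 165.4] [587.6 224.1 139. ] [605.3, 223.6, 71.3, 4.0, 1.1]
[428.5, -13.6, 104.1, 73.7, 22.9] [311. 235.] [350. 269.]
now [547.2 -45.3 219.8] -0.0 w 55.6 grip 0.0 F [ 0.7 -0.2 -0.3] t 32.9
624 90 220 4.5 -> xyz [13.54  7.67 -0.02] turn z -4.5 rows 3.7
624 90 124 4.5 -> xyz [0.  0.  9.6] turn z -0.0 rows 2.3
624 90 230 4.5 -> xyz [  0.    0.  -10.6] turn z -0.0 rows 2.5
530 10 230 15 -> xyz [ -7.24 -10.    -0.  ] turn z -10.5 rows 3.0
428.5 -13.5 130 23.5 -> xyz [  0.36 -10.41  10.  ] turn z -8.5 rows 3.5
```

{"method": "arm_command", "body": {"increments": [{"xyz": [3.5,2,0],"turn": [0,0,-2],"fingers": 0.3},{"xyz": [7,4,0],"turn": [0,0,-4.5],"fingers": 0.3},{"xyz": [10.5,6,0],"turn": [0,0,-4.5],"fingers": 0.3},{"xyz": [13.5,7.65,0],"turn": [0,0,-4.5],"fingers": 0.3},{"xyz": [13.5,7.65,0],"turn": [0,0,-4.5],"fingers": 0.3},{"xyz": [13.5,7.65,0],"turn": [0,0,-4.5],"fingers": 0.3}]}}

```text
clock: 33.42
ee_pos: [0.6242, 0.0914, 0.2194]
orientation: [[-0.081, 0.997, -0.0], [0.997, 0.081, 0.0], [0.0, -0.0, -1.0]]
contact_force: [-0.5, -0.7, 0.0]
width: 0.0558
grip_force: 0.0
```

{"method": "arm_command", "body": {"increments": [{"xyz": [0,0,4],"turn": [0,0,0],"fingers": 0.3},{"xyz": [0,0,7.5],"turn": [0,0,0],"fingers": 0.3},{"xyz": [0,0,9.6],"turn": [0,0,0],"fingers": 0.3},{"xyz": [0,0,9.6],"turn": [0,0,0],"fingers": 0.3},{"xyz": [0,0,9.6],"turn": [0,0,0],"fingers": -0.5},{"xyz": [0,0,9.6],"turn": [0,0,0],"fingers": -0.5},{"xyz": [0,0,9.6],"turn": [0,0,0],"fingers": -0.5},{"xyz": [0,0,9.6],"turn": [0,0,0],"fingers": -0.5},{"xyz": [0,0,9.6],"turn": [0,0,0],"fingers": -0.5}]}}

```text
clock: 34.17
ee_pos: [0.6245, 0.0896, 0.1252]
orientation: [[-0.078, 0.997, 0.002], [0.997, 0.078, 0.0], [-0.0, 0.002, -1.0]]
contact_force: [0.6, -0.3, 1.1]
width: 0.0314
grip_force: 43.8
```

{"method": "arm_command", "body": {"increments": [{"xyz": [0,0,-2],"turn": [0,0,0],"fingers": -0.5},{"xyz": [0,0,-4.5],"turn": [0,0,0],"fingers": -0.5},{"xyz": [0,0,-7.5],"turn": [0,0,0],"fingers": -0.5},{"xyz": [0,0,-10.6],"turn": [0,0,0],"fingers": -0.5},{"xyz": [0,0,-10.6],"turn": [0,0,0],"fingers": -0.5}]}}

```text
clock: 34.58
ee_pos: [0.6266, 0.09, 0.2364]
orientation: [[-0.078, 0.997, 0.009], [0.997, 0.078, 0.001], [0.0, 0.009, -1.0]]
contact_force: [1.4, -0.0, -0.7]
width: 0.0316
grip_force: 43.8
```

{"method": "arm_command", "body": {"increments": [{"xyz": [-2,-2.6,0],"turn": [0,0,-3],"fingers": -0.5},{"xyz": [-4,-5.2,0],"turn": [0,0,-6],"fingers": -0.5},{"xyz": [-6,-7.8,0],"turn": [0,0,-9],"fingers": -0.5},{"xyz": [-7.25,-10,0],"turn": [0,0,-10.5],"fingers": -0.5},{"xyz": [-7.25,-10,0],"turn": [0,0,-10.5],"fingers": -0.5},{"xyz": [-7.25,-10,0],"turn": [0,0,-10.5],"fingers": -0.5}]}}

```text
clock: 35.08
ee_pos: [0.5291, 0.0089, 0.2305]
orientation: [[-0.257, 0.966, 0.001], [0.966, 0.257, -0.0], [-0.0, 0.001, -1.0]]
contact_force: [1.4, 0.0, -0.8]
width: 0.0317
grip_force: 43.7
```

```bash
python3 plan.py "429.5 -13 110 23.2"; python3 - <<'E'
from h import *
s=cv2.imread("pics/scene0.png");t=cv2.imread("pics/top0.png")
for n,i,(x0,y0,x1,y1) in(("scene",s,(316,238,344,260)),("top",t,(318,236,348,262))):
    g=i[y0:y1,x0:x1,1].astype(np.uint8); th,m=cv2.threshold(g,0,255,cv2.THRESH_BINARY_INV|cv2.THRESH_OTSU)
    cs,_=cv2.findContours(m,cv2.RETR_EXTERNAL,cv2.CHAIN_APPROX_NONE);c=max(cs,key=cv2.contourArea)[:,0].astype(float)+[x0,y0]
    print(n,th,c.min(0),c.max(0),rect(n,c,.024))
for u in [(316,238)]: pass
E
```

```text
now [529.1   8.9 230.5] 14.9 w 31.7 grip 43.7 F [ 1.4  0.  -0.8] t 35.1
429.5 -13 110 23.2 -> xyz [  0.44 -10.19  12.05] turn z -8.3 rows 3.8
scene 128.0 [330. 245.] [338. 251.] [430.6, -4.1, 20.4, 17.3, 9.5]
top 121.0 [324. 241.] [340. 256.] [428.6, -13.8, 27.4, 32.6, 22.8]
```

{"method": "arm_command", "body": {"increments": [{"xyz": [0.1,-2.5,2.5],"turn": [0,0,-3],"fingers": -0.5},{"xyz": [0.2,-5,5],"turn": [0,0,-6],"fingers": -0.5},{"xyz": [0.35,-7.5,7.5],"turn": [0,0,-8.3],"fingers": -0.5},{"xyz": [0.45,-9.5,10],"turn": [0,0,-8.3],"fingers": -0.5},{"xyz": [0.45,-10.15,13],"turn": [0,0,-8.3],"fingers": -0.5},{"xyz": [0.45,-10.15,15.3],"turn": [0,0,-8.3],"fingers": -0.5},{"xyz": [0.45,-10.15,15.3],"turn": [0,0,-8.3],"fingers": -0.5},{"xyz": [0.45,-10.15,15.3],"turn": [0,0,-8.3],"fingers": -0.5}]}}

```text
clock: 35.75
ee_pos: [0.4309, -0.012, 0.0765]
orientation: [[-0.395, 0.919, -0.001], [0.919, 0.395, 0.0], [0.001, -0.001, -1.0]]
contact_force: [-0.1, -0.2, -0.5]
width: 0.0314
grip_force: 43.6
```

```bash
python3 plan.py "430 -13 66 23.2"; python3 - <<'E'
from h import *
s=bot.get_image("scene");t=bot.get_image("top")
cv2.imwrite("pics/a7.png",np.hstack([cv2.resize(s[200:290,280:400],(400,300),interpolation=2),cv2.resize(t[205:295,270:390],(400,300),interpolation=2)]))
E
```

```text
now [430.9 -12.   76.5] 23.3 w 31.4 grip 43.6 F [-0.1 -0.2 -0.5] t 35.8
430 -13 66 23.2 -> xyz [-0.05 -0.12  1.05] turn z 0.1 rows 0.3
```

View pics/a7.png

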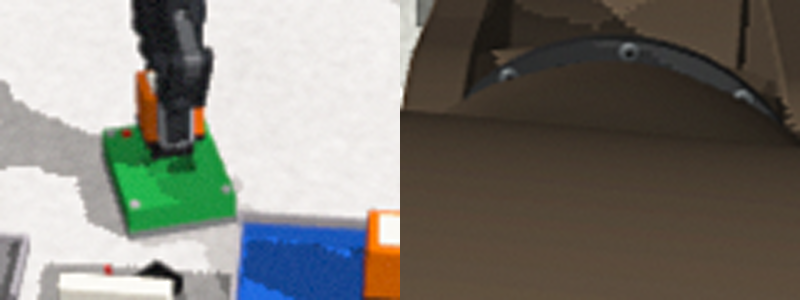

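Scene crop: the relay is held just above the socket, and the hole shows directly beneath the foot at (178,158). The top view is blocked. I'll lower slowly and watch the force.

{"method": "arm_command", "body": {"increments": [{"xyz": [0,0,0.5],"turn": [0,0,0],"fingers": -0.5},{"xyz": [0,0,0.9],"turn": [0,0,0],"fingers": -0.5},{"xyz": [0,0,1.2],"turn": [0,0,0],"fingers": -0.5},{"xyz": [0,0,1.4],"turn": [0,0,0],"fingers": -0.5},{"xyz": [0,0,1.6],"turn": [0,0,0],"fingers": -0.5},{"xyz": [0,0,1.6],"turn": [0,0,0],"fingers": -0.5}]}}

```text
clock: 36.35
ee_pos: [0.4307, -0.0124, 0.0606]
orientation: [[-0.395, 0.919, 0.0], [0.919, 0.395, -0.0], [-0.0, 0.0, -1.0]]
contact_force: [1.9, -0.9, -1.9]
width: 0.0314
grip_force: 43.7
```

```bash
python3 plan.py "430 -13 50 23.2"; python3 -c "
from station import bot
print(bot.observe()['ft_torque'].round(2))"
```

```text
now [430.7 -12.4  60.6] 23.3 w 31.4 grip 43.7 F [ 1.9 -0.9 -1.9] t 36.4
430 -13 50 23.2 -> xyz [-0.03 -0.09  1.06] turn z 0.1 rows 0.3
[-0.38 -0.23  0.03]
```

{"method": "arm_command", "body": {"increments": [{"xyz": [0,0,0.3],"turn": [0,0,0],"fingers": -0.5},{"xyz": [0,0,0.5],"turn": [0,0,0],"fingers": -0.5},{"xyz": [0,0,0.7],"turn": [0,0,0],"fingers": -0.5},{"xyz": [0,0,0.7],"turn": [0,0,0],"fingers": -0.5}]}}

```text
clock: 36.68
ee_pos: [0.4307, -0.0124, 0.0535]
orientation: [[-0.395, 0.919, 0.0], [0.919, 0.395, -0.0], [-0.0, 0.0, -1.0]]
contact_force: [2.4, -3.1, -2.7]
width: 0.0314
grip_force: 43.5
```

{"method": "arm_command", "body": {"increments": [{"xyz": [0,0,0.2],"turn": [0,0,0],"fingers": -0.5},{"xyz": [0,0,0.3],"turn": [0,0,0],"fingers": -0.5},{"xyz": [0,0,0.4],"turn": [0,0,0],"fingers": -0.5},{"xyz": [0,0,0.4],"turn": [0,0,0],"fingers": -0.5}]}}

```text
clock: 37.02
ee_pos: [0.4308, -0.0124, 0.0504]
orientation: [[-0.395, 0.919, 0.001], [0.919, 0.395, -0.0], [-0.0, 0.001, -1.0]]
contact_force: [-2.0, -4.6, 21.1]
width: 0.0316
grip_force: 46.6
```

A 21 N force at the expected seating height means the body is resting on the socket. I'll release and go up.

{"method": "arm_command", "body": {"increments": [{"xyz": [0,0,0],"turn": [0,0,0],"fingers": -0.1},{"xyz": [0,0,0],"turn": [0,0,0],"fingers": 0.3},{"xyz": [0,0,0],"turn": [0,0,0],"fingers": 0.3},{"xyz": [0,0,0],"turn": [0,0,0],"fingers": 0.3},{"xyz": [0,0,-3],"turn": [0,0,0],"fingers": 0.3},{"xyz": [0,0,-6],"turn": [0,0,0],"fingers": 0.3},{"xyz": [0,0,-10],"turn": [0,0,0],"fingers": 0.3},{"xyz": [0,0,-14],"turn": [0,0,0],"fingers": 0.3},{"xyz": [0,0,-17],"turn": [0,0,0],"fingers": 0.3}]}}

```text
clock: 37.77
ee_pos: [0.4305, -0.0123, 0.2226]
orientation: [[-0.395, 0.919, 0.001], [0.919, 0.395, -0.0], [-0.001, 0.001, -1.0]]
contact_force: [2.6, -0.6, 0.4]
width: 0.0557
grip_force: 0.0
```

{"method": "arm_command", "body": {"increments": [{"xyz": [-3.5,2.3,0],"turn": [0,0,5],"fingers": 0.1},{"xyz": [-7,4.6,0],"turn": [0,0,10],"fingers": 0.1},{"xyz": [-10.5,6.9,0],"turn": [0,0,15],"fingers": 0.1},{"xyz": [-14,9.2,0],"turn": [0,0,20],"fingers": 0.1},{"xyz": [-17.2,12,0],"turn": [0,0,23.3],"fingers": 0.1},{"xyz": [-17.2,12,0],"turn": [0,0,23.3],"fingers": 0.1},{"xyz": [-17.2,12,0],"turn": [0,0,23.3],"fingers": 0.1},{"xyz": [-17.2,12,0],"turn": [0,0,23.3],"fingers": 0.1}]}}

```text
clock: 38.43
ee_pos: [0.6079, -0.1227, 0.2189]
orientation: [[0.0, 1.0, -0.002], [1.0, -0.0, 0.001], [0.001, -0.002, -1.0]]
contact_force: [0.4, 0.1, 0.4]
width: 0.0469
grip_force: 0.0
```

```bash
python3 plan.py "647 -206 220 0" "643 -156 220 0" "639 -106 220 0"; python3 - <<'E'
from h import *
s=bot.get_image("scene");t=bot.get_image("top")
cv2.imwrite("pics/a8.png",np.hstack([cv2.resize(s[200:340,160:347],(400,300),interpolation=2),cv2.resize(t[190:280,270:390],(400,300),interpolation=2)]))
print([(c.mean(0).round(1).tolist(),len(c)) for c in blobs(s,(6,130,140),(12,210,255),8,(160,240,300,320))])
for u,z in [(c.mean(0),z) for c,z in zip(sorted(blobs(s,(6,130,140),(12,210,255),8,(160,240,300,320)),key=lambda c:c.mean(0)[0]),(.094,.1,.106))]: print((w("scene",u,z)*1000).round(1))
for n,i,r in(("scene",s,(300,215,360,260)),("top",t,(300,220,360,270))):
    for c in blobs(i,(0,0,165),(180,70,255),20,r):
        u=c.mean(0);print(n,u.round(1),(w(n,u,.064)*1000).round(1),rect(n,c,.064))
E
```

```text
now [ 607.9 -122.7  218.9] -0.0 w 46.9 grip 0.0 F [0.4 0.1 0.4] t 38.4
647 -206 220 0 -> xyz [-8.33  3.91 -0.11] turn z -0.0 rows 2.2
643 -156 220 0 -> xyz [ 5.  -0.4 -0. ] turn z -0.0 rows 1.2
639 -106 220 0 -> xyz [ 5.  -0.4 -0. ] turn z -0.0 rows 1.2
[([205.8, 282.3], 17), ([233.0, 281.4], 20), ([259.5, 280.0], 22)]
[ 648.7 -204.5   94. ]
[ 644.2 -153.3  100. ]
[ 638.5 -104.5  106. ]
scene [327.4 236. ] [441.5 -16.3  64. ] [440.4, -13.1, 149.1, 131.0, 9.3]
top [308.1 224.9] [475.3  38.1  64. ] [472.8, 37.4, 36.6, 26.1, 89.7]
```

View pics/a8.png

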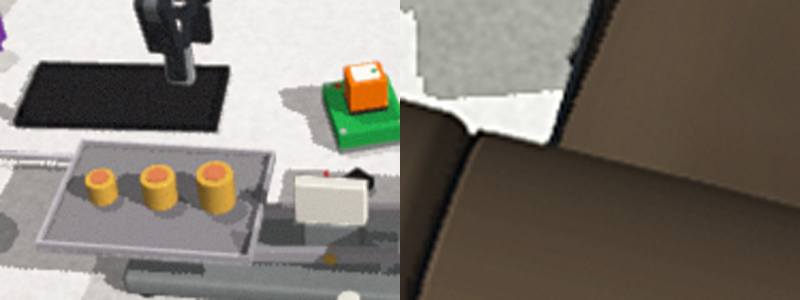

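The relay sits on the green block at crop (367,85), looking fully home. The weights stand on the grey pan at (100,175), (158,175) and (215,172). Now I'll return the weights, starting with the 50 g.

{"method": "arm_command", "body": {"increments": [{"xyz": [-3.5,1.6,0],"turn": [0,0,0],"fingers": 0},{"xyz": [-7,3.2,0],"turn": [0,0,0],"fingers": 0},{"xyz": [-8.3,3.95,0],"turn": [0,0,0],"fingers": 0},{"xyz": [-8.3,3.95,0],"turn": [0,0,0],"fingers": 0},{"xyz": [-8.3,3.95,4],"turn": [0,0,0],"fingers": 0},{"xyz": [-8.3,3.95,8],"turn": [0,0,0],"fingers": 0},{"xyz": [-8.3,3.95,10.5],"turn": [0,0,0],"fingers": 0},{"xyz": [-8.3,3.95,11.6],"turn": [0,0,0],"fingers": 0},{"xyz": [-8.3,3.95,11.6],"turn": [0,0,0],"fingers": 0},{"xyz": [-8.3,3.95,11.6],"turn": [0,0,0],"fingers": -0.5}]}}

```text
clock: 39.37
ee_pos: [0.6483, -0.2054, 0.1047]
orientation: [[-0.0, 1.0, 0.0], [1.0, 0.0, -0.0], [-0.0, 0.0, -1.0]]
contact_force: [-0.2, 0.5, 1.2]
width: 0.0319
grip_force: 0.0
```

{"method": "arm_command", "body": {"increments": [{"xyz": [0,0,0],"turn": [0,0,0],"fingers": -0.7},{"xyz": [0,0,0],"turn": [0,0,0],"fingers": -0.7},{"xyz": [0,0,0],"turn": [0,0,0],"fingers": -0.7},{"xyz": [0,0,0],"turn": [0,0,0],"fingers": -0.7},{"xyz": [0,0,-3],"turn": [0,0,0],"fingers": -0.7},{"xyz": [0,0,-6.5],"turn": [0,0,0],"fingers": -0.7},{"xyz": [0,0,-10],"turn": [0,0,0],"fingers": -0.7},{"xyz": [0,0,-11.7],"turn": [0,0,0],"fingers": -0.7},{"xyz": [0,0,-11.7],"turn": [0,0,0],"fingers": -0.7}]}}

```text
clock: 40.12
ee_pos: [0.6505, -0.2067, 0.2265]
orientation: [[0.0, 1.0, 0.007], [1.0, -0.0, -0.003], [-0.003, 0.007, -1.0]]
contact_force: [0.1, 0.5, 0.8]
width: 0.0239
grip_force: 39.5
```

{"method": "arm_command", "body": {"increments": [{"xyz": [3.6,-1.7,0],"turn": [0,0,0],"fingers": -0.7},{"xyz": [7.2,-3.4,0],"turn": [0,0,0],"fingers": -0.7},{"xyz": [10.8,-5.1,0],"turn": [0,0,0],"fingers": -0.7},{"xyz": [14.4,-6.8,0],"turn": [0,0,0],"fingers": -0.7},{"xyz": [18,-8.5,0],"turn": [0,0,0],"fingers": -0.7},{"xyz": [21.6,-10.2,0],"turn": [0,0,0],"fingers": -0.7},{"xyz": [22.6,-10.7,0],"turn": [0,0,0],"fingers": -0.7}]}}

```text
clock: 40.7
ee_pos: [0.5382, 0.0239, 0.2206]
orientation: [[-0.001, 1.0, -0.002], [1.0, 0.001, 0.001], [0.001, -0.002, -1.0]]
contact_force: [0.6, 1.0, -0.8]
width: 0.0236
grip_force: 39.5
```

{"method": "arm_command", "body": {"increments": [{"xyz": [3.9,-1.2,0],"turn": [0,0,0],"fingers": -0.7},{"xyz": [7.8,-2.4,0],"turn": [0,0,0],"fingers": -0.7},{"xyz": [11.7,-3.6,0],"turn": [0,0,0],"fingers": -0.7},{"xyz": [15.6,-4.8,0],"turn": [0,0,0],"fingers": -0.7},{"xyz": [19.5,-6,2],"turn": [0,0,0],"fingers": -0.7},{"xyz": [23.4,-7.2,4],"turn": [0,0,0],"fingers": -0.7},{"xyz": [27.3,-8.4,6],"turn": [0,0,0],"fingers": -0.7},{"xyz": [29.6,-8.9,8],"turn": [0,0,0],"fingers": -0.7},{"xyz": [29.6,-8.9,9],"turn": [0,0,0],"fingers": -0.7},{"xyz": [29.6,-8.9,9],"turn": [0,0,0],"fingers": -0.7}]}}

```text
clock: 41.53
ee_pos: [0.4505, 0.3168, 0.1283]
orientation: [[-0.003, 1.0, -0.003], [1.0, 0.003, -0.002], [-0.002, -0.003, -1.0]]
contact_force: [-0.9, -1.0, -1.6]
width: 0.0236
grip_force: 39.5
```

{"method": "arm_command", "body": {"increments": [{"xyz": [0,0,0],"turn": [0,0,0],"fingers": -0.7},{"xyz": [0,0,0],"turn": [0,0,0],"fingers": -0.7}]}}

```text
clock: 41.7
ee_pos: [0.453, 0.3154, 0.1315]
orientation: [[0.001, 1.0, 0.001], [1.0, -0.001, 0.0], [0.0, 0.001, -1.0]]
contact_force: [0.3, 0.5, 1.1]
width: 0.024
grip_force: 39.5
```

```bash
python3 plan.py "451 316.5 35 0"; python3 - <<'E'
from h import *
s=bot.get_image("scene")
print([(c.mean(0).round(1).tolist(),len(c)) for c in blobs(s,(6,130,140),(12,210,255),8,(160,200,515,320))])
t=bot.get_image("top")
for n,i,r in(("scene",s,(318,225,345,240)),("top",t,(310,230,352,262))):
    for c in blobs(i,(0,0,165),(180,70,255),20,r):
        u=c.mean(0);print(n,u.round(1),(w(n,u,.064)*1000).round(1),rect(n,c,.064))
E
```

```text
now [453.  315.4 131.5] -0.1 w 24.0 grip 39.5 F [0.3 0.5 1.1] t 41.7
451 316.5 35 0 -> xyz [ 0.11 -0.2   9.65] turn z -0.1 rows 2.3
[([233.0, 281.4], 20), ([270.8, 265.0], 21)]
scene [330.3 233.3] [431.1 -12.   64. ] [431.3, -12.5, 22.2, 25.0, 24.4]
scene [332.  227.9] [412.1 -11.5  64. ] [416.2, -13.2, 28.0, 56.2, 9.3]
top [331.8 246.4] [428.5 -12.5  64. ] [428.6, -13.0, 22.3, 26.2, 22.6]
top [348.2 237.6] [447.2 -47.8  64. ] [443.2, -44.1, 19.4, 41.1, 89.3]
top [314.4 242.9] [436.1  24.7  64. ] [430.7, 16.0, 36.5, 66.7, 89.7]
```

The two views agree that the plugged relay's top is at the home height. The 150 g weight has been knocked aside, from (259,280) to (271,265). I'll put the 50 g down first, then look.

{"method": "arm_command", "body": {"increments": [{"xyz": [0.1,-0.15,4],"turn": [0,0,0],"fingers": -0.7},{"xyz": [0.1,-0.15,7.5],"turn": [0,0,0],"fingers": -0.7},{"xyz": [0.1,-0.15,9],"turn": [0,0,0],"fingers": -0.7},{"xyz": [0.1,-0.15,9.7],"turn": [0,0,0],"fingers": -0.7},{"xyz": [0.1,-0.15,9.7],"turn": [0,0,0],"fingers": -0.7},{"xyz": [0.1,-0.15,9.7],"turn": [0,0,0],"fingers": -0.2},{"xyz": [0.1,-0.15,9.7],"turn": [0,0,0],"fingers": 0},{"xyz": [0.1,-0.15,9.7],"turn": [0,0,0],"fingers": 0},{"xyz": [0.1,-0.15,9.7],"turn": [0,0,0],"fingers": 0}]}}

```text
clock: 42.55
ee_pos: [0.4514, 0.3172, 0.0345]
orientation: [[0.001, 1.0, 0.001], [1.0, -0.001, 0.001], [0.001, 0.001, -1.0]]
contact_force: [0.2, -0.0, 0.8]
width: 0.0427
grip_force: 0.0
```

{"method": "arm_command", "body": {"increments": [{"xyz": [0,0,-3],"turn": [0,0,0],"fingers": 0},{"xyz": [0,0,-6],"turn": [0,0,0],"fingers": 0},{"xyz": [0,0,-10],"turn": [0,0,0],"fingers": 0},{"xyz": [0,0,-14],"turn": [0,0,0],"fingers": 0.1},{"xyz": [0,0,-18.5],"turn": [0,0,0],"fingers": 0.1},{"xyz": [0,0,-18.5],"turn": [0,0,0],"fingers": 0.1},{"xyz": [0,0,-18.5],"turn": [0,0,0],"fingers": 0.1}]}}

```text
clock: 43.13
ee_pos: [0.4523, 0.318, 0.2222]
orientation: [[0.0, 1.0, 0.005], [1.0, -0.0, 0.003], [0.003, 0.005, -1.0]]
contact_force: [0.3, 0.2, -0.5]
width: 0.0474
grip_force: 0.0
```

```bash
python3 plan.py "540 0 220 0" "644 -156 220 0" "644 -156 106 0"; python3 - <<'E'
from h import *
s=bot.get_image("scene");t=bot.get_image("top")
cv2.imwrite("pics/a9.png",np.hstack([cv2.resize(s[240:330,160:280+40],(400,225),interpolation=2),cv2.resize(t[100:190,335:495],(400,225),interpolation=2)]))
for c in blobs(s,(6,130,140),(12,210,255),8,(160,200,515,320)):
    u=c.mean(0);print("s",u.round(1),len(c),[(w("scene",u,z)*1000).round(1).tolist()[:2] for z in(.025,.037,.1,.106,.132)])
for c in blobs(t,(6,130,140),(12,210,255),8,(340,100,450,200)):
    u=c.mean(0);print("t",u.round(1),len(c),[(w("top",u,z)*1000).round(1).tolist()[:2] for z in(.037,.1,.106,.132)])
E
```

```text
now [452.3 318.  222.2] -0.0 w 47.4 grip 0.0 F [ 0.3  0.2 -0.5] t 43.1
540 0 220 0 -> xyz [-31.8    8.78   0.22] turn z -0.0 rows 7.9
644 -156 220 0 -> xyz [-15.6  10.4  -0. ] turn z -0.0 rows 4.5
644 -156 106 0 -> xyz [ 0.   0.  11.4] turn z -0.0 rows 2.7
s [233.  281.5] 20 [[569.7, -187.5], [581.7, -182.0], [644.3, -153.2], [650.3, -150.5], [676.1, -138.6]]
s [487.3 270.8] 15 [[452.2, 316.9], [466.1, 314.1], [538.9, 299.1], [545.9, 297.7], [575.9, 291.5]]
s [271. 265.] 22 [[508.2, -124.7], [521.1, -120.2], [589.1, -96.9], [595.6, -94.7], [623.6, -85.0]]
t [371.5 166.9] 22 [[609.4, -102.8], [593.3, -97.0], [591.8, -96.5], [585.2, -94.1]]
t [398.3 145.2] 19 [[659.1, -164.0], [640.5, -154.9], [638.7, -154.1], [631.0, -150.3]]
```

View pics/a9.png

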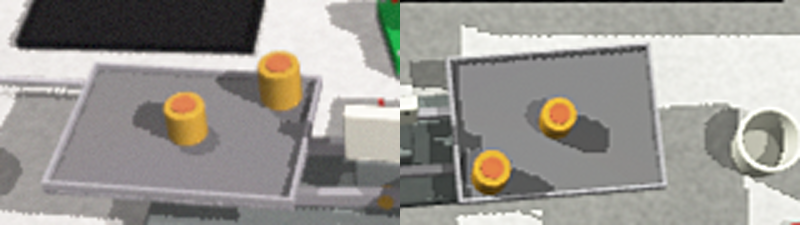

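The 150 g weight still stands on the grey pan, now in the corner nearest the robot and the blue pan (left crop (280,80), right crop (492,170)), at about (595,-95) mm. The 100 g is unmoved. I'll take the 100 g now.

{"method": "arm_command", "body": {"increments": [{"xyz": [-4,1.1,0],"turn": [0,0,0],"fingers": 0.1},{"xyz": [-8,2.2,0],"turn": [0,0,0],"fingers": 0.1},{"xyz": [-12,3.3,0],"turn": [0,0,0],"fingers": 0.1},{"xyz": [-16,4.4,0],"turn": [0,0,0],"fingers": 0.1},{"xyz": [-20,5.5,0],"turn": [0,0,0],"fingers": 0.1},{"xyz": [-24,6.6,0],"turn": [0,0,0],"fingers": 0.1},{"xyz": [-28,7.7,0],"turn": [0,0,0],"fingers": 0.1},{"xyz": [-31.8,8.8,0],"turn": [0,0,0],"fingers": 0.1}]}}

```text
clock: 43.9
ee_pos: [0.5379, -0.0031, 0.217]
orientation: [[0.001, 1.0, -0.003], [1.0, -0.001, 0.0], [0.0, -0.003, -1.0]]
contact_force: [0.3, 0.7, 0.6]
width: 0.0472
grip_force: 0.0
```

{"method": "arm_command", "body": {"increments": [{"xyz": [-3.2,2.1,0],"turn": [0,0,0],"fingers": 0.1},{"xyz": [-6.4,4.2,0],"turn": [0,0,0],"fingers": 0.1},{"xyz": [-9.6,6.3,0],"turn": [0,0,0],"fingers": 0.1},{"xyz": [-12.8,8.4,0],"turn": [0,0,0],"fingers": 0.1},{"xyz": [-15.5,10.4,0],"turn": [0,0,0],"fingers": 0.1},{"xyz": [-15.5,10.4,0],"turn": [0,0,0],"fingers": 0.1},{"xyz": [-15.5,10.4,0],"turn": [0,0,0],"fingers": 0.1}]}}

```text
clock: 44.48
ee_pos: [0.6423, -0.1573, 0.2161]
orientation: [[0.003, 1.0, -0.003], [1.0, -0.003, 0.001], [0.001, -0.003, -1.0]]
contact_force: [-0.6, 0.4, -0.2]
width: 0.0467
grip_force: 0.0
```

```bash
python3 plan.py "644 -155.5 106 0"; python3 - <<'E'
from h import *
s=bot.get_image("scene")
print([(c.mean(0).round(1).tolist(),len(c)) for c in blobs(s,(6,130,140),(12,210,255),8,(160,200,515,320))])
E
```

```text
now [ 642.3 -157.3  216.1] -0.1 w 46.7 grip 0.0 F [-0.6  0.4 -0.2] t 44.5
644 -155.5 106 0 -> xyz [ 0.18  0.17 11.01] turn z -0.1 rows 2.6
[([233.0, 281.5], 20), ([487.3, 270.9], 15), ([270.8, 265.0], 21)]
```

{"method": "arm_command", "body": {"increments": [{"xyz": [0.1,0.15,4],"turn": [0,0,0],"fingers": 0.1},{"xyz": [0.1,0.15,8],"turn": [0,0,0],"fingers": 0.1},{"xyz": [0.1,0.15,10.3],"turn": [0,0,0],"fingers": 0.1},{"xyz": [0.1,0.15,11],"turn": [0,0,0],"fingers": 0.1},{"xyz": [0.1,0.15,11],"turn": [0,0,0],"fingers": 0.1},{"xyz": [0.1,0.15,11],"turn": [0,0,0],"fingers": -0.6},{"xyz": [0.1,0.15,11],"turn": [0,0,0],"fingers": -0.6},{"xyz": [0.1,0.15,11],"turn": [0,0,0],"fingers": -0.6},{"xyz": [0.1,0.15,11],"turn": [0,0,0],"fingers": -0.6},{"xyz": [0.1,0.15,11],"turn": [0,0,0],"fingers": -0.6}]}}

```text
clock: 45.37
ee_pos: [0.6451, -0.1551, 0.1103]
orientation: [[0.0, 1.0, 0.002], [1.0, -0.0, -0.001], [-0.001, 0.002, -1.0]]
contact_force: [-0.7, 1.6, 7.7]
width: 0.0282
grip_force: 40.0
```

{"method": "arm_command", "body": {"increments": [{"xyz": [0,0,-2.5],"turn": [0,0,0],"fingers": -0.6},{"xyz": [0,0,-5.5],"turn": [0,0,0],"fingers": -0.6},{"xyz": [0,0,-8.5],"turn": [0,0,0],"fingers": -0.6},{"xyz": [0,0,-11.2],"turn": [0,0,0],"fingers": -0.6},{"xyz": [0,0,-11.2],"turn": [0,0,0],"fingers": -0.6}]}}

```text
clock: 45.78
ee_pos: [0.6468, -0.1557, 0.2272]
orientation: [[0.0, 1.0, 0.008], [1.0, -0.0, -0.002], [-0.002, 0.008, -1.0]]
contact_force: [2.5, -0.2, -0.2]
width: 0.0282
grip_force: 39.8
```

{"method": "arm_command", "body": {"increments": [{"xyz": [3.2,-2.1,0],"turn": [0,0,0],"fingers": -0.6},{"xyz": [6.4,-4.2,0],"turn": [0,0,0],"fingers": -0.6},{"xyz": [9.6,-6.3,0],"turn": [0,0,0],"fingers": -0.6},{"xyz": [12.8,-8.4,0],"turn": [0,0,0],"fingers": -0.6},{"xyz": [15.6,-10.4,0],"turn": [0,0,0],"fingers": -0.6}]}}

```text
clock: 46.2
ee_pos: [0.5388, 0.0026, 0.2209]
orientation: [[0.001, 1.0, 0.0], [1.0, -0.001, 0.0], [0.0, 0.0, -1.0]]
contact_force: [1.4, -0.0, -1.4]
width: 0.028
grip_force: 39.9
```

{"method": "arm_command", "body": {"increments": [{"xyz": [3.8,-1.5,1],"turn": [0,0,0],"fingers": -0.6},{"xyz": [7.6,-3,2],"turn": [0,0,0],"fingers": -0.6},{"xyz": [11.4,-4.5,3],"turn": [0,0,0],"fingers": -0.6},{"xyz": [15.2,-6,4],"turn": [0,0,0],"fingers": -0.6},{"xyz": [19,-7.5,5.5],"turn": [0,0,0],"fingers": -0.6},{"xyz": [22.5,-9,7],"turn": [0,0,0],"fingers": -0.6},{"xyz": [25.4,-10.4,9],"turn": [0,0,0],"fingers": -0.6},{"xyz": [25.4,-10.4,9],"turn": [0,0,0],"fingers": -0.6},{"xyz": [25.4,-10.4,9],"turn": [0,0,0],"fingers": -0.6}]}}

```text
clock: 46.95
ee_pos: [0.4349, 0.2564, 0.13]
orientation: [[-0.003, 1.0, -0.001], [1.0, 0.003, -0.001], [-0.001, -0.002, -1.0]]
contact_force: [0.8, 0.0, -0.4]
width: 0.0279
grip_force: 39.9
```

```bash
python3 plan.py "437 254.3 38 0"; python3 - <<'E'
from h import *
s=bot.get_image("scene")
print([(c.mean(0).round(1).tolist(),len(c)) for c in blobs(s,(6,130,140),(12,210,255),8,(160,200,515,320))])
E
```

```text
now [434.9 256.4 130. ] 0.2 w 27.9 grip 39.9 F [ 0.8  0.  -0.4] t 47.0
437 254.3 38 0 -> xyz [-0.21  0.21  9.2 ] turn z 0.2 rows 2.2
[([487.3, 270.8], 15), ([269.7, 253.7], 23)]
```

{"method": "arm_command", "body": {"increments": [{"xyz": [0,0,4],"turn": [0,0,0],"fingers": -0.6},{"xyz": [0,0,7],"turn": [0,0,0],"fingers": -0.6},{"xyz": [0,0,8.4],"turn": [0,0,0],"fingers": -0.6},{"xyz": [0,0,9.1],"turn": [0,0,0],"fingers": -0.6},{"xyz": [0,0,9.1],"turn": [0,0,0],"fingers": -0.6},{"xyz": [0,0,9.1],"turn": [0,0,0],"fingers": 0},{"xyz": [0,0,9.1],"turn": [0,0,0],"fingers": 0.1},{"xyz": [0,0,9.1],"turn": [0,0,0],"fingers": 0.1},{"xyz": [0,0,9.1],"turn": [0,0,0],"fingers": 0.1}]}}

```text
clock: 47.75
ee_pos: [0.4371, 0.2551, 0.0405]
orientation: [[0.001, 1.0, 0.001], [1.0, -0.001, 0.001], [0.001, 0.001, -1.0]]
contact_force: [-0.1, 0.0, 0.2]
width: 0.0466
grip_force: 0.0
```

{"method": "arm_command", "body": {"increments": [{"xyz": [0,0,-3],"turn": [0,0,0],"fingers": 0.1},{"xyz": [0,0,-6],"turn": [0,0,0],"fingers": 0.1},{"xyz": [0,0,-10],"turn": [0,0,0],"fingers": 0.1},{"xyz": [0,0,-14],"turn": [0,0,0],"fingers": 0.1},{"xyz": [0,0,-18],"turn": [0,0,0],"fingers": 0.1},{"xyz": [-3.5,1.4,-18],"turn": [0,0,0],"fingers": 0.1},{"xyz": [-7,2.8,-18],"turn": [0,0,0],"fingers": 0.1},{"xyz": [-7,2.8,-18],"turn": [0,0,0],"fingers": 0.1},{"xyz": [-7,2.8,-18],"turn": [0,0,0],"fingers": 0.1}]}}

```text
clock: 48.5
ee_pos: [0.465, 0.1837, 0.2204]
orientation: [[0.003, 1.0, 0.001], [1.0, -0.003, 0.0], [0.0, 0.001, -1.0]]
contact_force: [0.6, 0.4, -0.2]
width: 0.0469
grip_force: 0.0
```

```bash
python3 plan.py "520 0 220 0" "595 -95 220 0" "595 -95 134 0"; python3 - <<'E'
from h import *
s=bot.get_image("scene");t=bot.get_image("top")
for c in blobs(s,(6,130,140),(12,210,255),8,(160,200,515,320)):
    u=c.mean(0);print("s",u.round(1),len(c),[(w("scene",u,z)*1000).round(1).tolist()[:2] for z in(.025,.031,.13,.132)])
for c in blobs(t,(6,130,140),(12,210,255),8,(340,100,450,200)):
    u=c.mean(0);print("t",u.round(1),len(c),[(w("top",u,z)*1000).round(1).tolist()[:2] for z in(.13,.132)])
E
```

```text
now [465.  183.7 220.4] -0.2 w 46.9 grip 0.0 F [ 0.6  0.4 -0.2] t 48.5
520 0 220 0 -> xyz [-18.35   5.56   0.04] turn z -0.2 rows 4.6
595 -95 220 0 -> xyz [-9.5  7.5 -0. ] turn z -0.0 rows 2.9
595 -95 134 0 -> xyz [0.  0.  8.6] turn z -0.0 rows 2.1
s [487.5 270.9] 14 [[452.5, 317.4], [459.5, 316.0], [573.9, 292.3], [576.2, 291.9]]
s [456.5 261. ] 16 [[431.7, 255.7], [438.8, 254.8], [556.1, 239.6], [558.4, 239.3]]
s [269.9 253.8] 22 [[473.5, -136.3], [480.3, -134.0], [591.8, -95.7], [594.1, -94.9]]
t [372.6 163.7] 21 [[592.4, -96.8], [591.9, -96.6]]
```

{"method": "arm_command", "body": {"increments": [{"xyz": [-4,1.2,0],"turn": [0,0,0],"fingers": 0.1},{"xyz": [-8,2.4,0],"turn": [0,0,0],"fingers": 0.1},{"xyz": [-12,3.6,0],"turn": [0,0,0],"fingers": 0.1},{"xyz": [-16,4.8,0],"turn": [0,0,0],"fingers": 0.1},{"xyz": [-18.4,5.6,0],"turn": [0,0,0],"fingers": 0.1}]}}

```text
clock: 49.02
ee_pos: [0.5209, -0.0009, 0.2197]
orientation: [[-0.0, 1.0, 0.0], [1.0, 0.0, -0.0], [-0.0, 0.0, -1.0]]
contact_force: [0.8, 0.9, -0.6]
width: 0.047
grip_force: 0.0
```

{"method": "arm_command", "body": {"increments": [{"xyz": [-3.2,2.5,0],"turn": [0,0,0],"fingers": 0.1},{"xyz": [-6.4,5,0],"turn": [0,0,0],"fingers": 0.1},{"xyz": [-9.5,7.5,0],"turn": [0,0,0],"fingers": 0.1},{"xyz": [-9.5,7.5,0],"turn": [0,0,0],"fingers": 0.1},{"xyz": [-9.5,7.5,0],"turn": [0,0,0],"fingers": 0.1},{"xyz": [-9.5,7.5,0],"turn": [0,0,0],"fingers": 0.1}]}}

```text
clock: 49.52
ee_pos: [0.5948, -0.0928, 0.2192]
orientation: [[-0.0, 1.0, -0.001], [1.0, 0.0, 0.001], [0.001, -0.001, -1.0]]
contact_force: [-0.4, 0.3, 0.3]
width: 0.0469
grip_force: 0.0
```

```bash
python3 plan.py "594.5 -95.3 133 0"; python3 - <<'E'
from h import *
s=bot.get_image("scene")
print([(c.mean(0).round(1).tolist(),len(c)) for c in blobs(s,(6,130,140),(12,210,255),8,(160,200,515,320))])
E
```

```text
now [594.8 -92.8 219.2] 0.0 w 46.9 grip 0.0 F [-0.4  0.3  0.3] t 49.5
594.5 -95.3 133 0 -> xyz [-0.25 -0.03  8.62] turn z 0.0 rows 2.1
[([487.3, 270.8], 15), ([456.7, 260.9], 17), ([269.8, 253.7], 23)]
```

{"method": "arm_command", "body": {"increments": [{"xyz": [-0.25,0,3.5],"turn": [0,0,0],"fingers": 0.1},{"xyz": [-0.25,0,6.5],"turn": [0,0,0],"fingers": 0.1},{"xyz": [-0.25,0,8],"turn": [0,0,0],"fingers": 0.1},{"xyz": [-0.25,0,8.6],"turn": [0,0,0],"fingers": 0.1},{"xyz": [-0.25,0,8.6],"turn": [0,0,0],"fingers": 0.1},{"xyz": [-0.25,0,8.6],"turn": [0,0,0],"fingers": -0.6},{"xyz": [-0.25,0,8.6],"turn": [0,0,0],"fingers": -0.6},{"xyz": [-0.25,0,8.6],"turn": [0,0,0],"fingers": -0.6},{"xyz": [-0.25,0,8.6],"turn": [0,0,0],"fingers": -0.6},{"xyz": [-0.25,0,8.6],"turn": [0,0,0],"fingers": -0.6}]}}

```text
clock: 50.4
ee_pos: [0.5958, -0.0964, 0.1346]
orientation: [[0.0, 1.0, 0.002], [1.0, -0.0, -0.0], [-0.0, 0.002, -1.0]]
contact_force: [1.0, 1.6, -0.2]
width: 0.0303
grip_force: 39.8
```

{"method": "arm_command", "body": {"increments": [{"xyz": [0,0,-2.5],"turn": [0,0,0],"fingers": -0.6},{"xyz": [0,0,-5.5],"turn": [0,0,0],"fingers": -0.6},{"xyz": [0,0,-8.6],"turn": [0,0,0],"fingers": -0.6},{"xyz": [0,0,-8.6],"turn": [0,0,0],"fingers": -0.6}]}}

```text
clock: 50.73
ee_pos: [0.5979, -0.0971, 0.2256]
orientation: [[0.0, 1.0, 0.008], [1.0, -0.0, -0.002], [-0.002, 0.008, -1.0]]
contact_force: [1.4, -1.0, 0.0]
width: 0.0305
grip_force: 40.1
```

{"method": "arm_command", "body": {"increments": [{"xyz": [3.2,-2.5,0],"turn": [0,0,0],"fingers": -0.6},{"xyz": [6.4,-5,0],"turn": [0,0,0],"fingers": -0.6},{"xyz": [9.5,-7.5,0],"turn": [0,0,0],"fingers": -0.6},{"xyz": [13.2,-9.2,0],"turn": [0,0,0],"fingers": -0.6},{"xyz": [16.9,-10.9,1],"turn": [0,0,0],"fingers": -0.6},{"xyz": [20.6,-12.6,2],"turn": [0,0,0],"fingers": -0.6},{"xyz": [24.3,-14.3,4],"turn": [0,0,0],"fingers": -0.6},{"xyz": [27.5,-16,6],"turn": [0,0,0],"fingers": -0.6},{"xyz": [29.2,-17.2,8.5],"turn": [0,0,0],"fingers": -0.6},{"xyz": [29.2,-17.2,9],"turn": [0,0,0],"fingers": -0.6}]}}

```text
clock: 51.57
ee_pos: [0.4194, 0.1978, 0.127]
orientation: [[-0.003, 1.0, -0.004], [1.0, 0.002, -0.001], [-0.001, -0.004, -1.0]]
contact_force: [-2.2, -1.8, -2.1]
width: 0.0307
grip_force: 40.2
```

{"method": "arm_command", "body": {"increments": [{"xyz": [0,0,0],"turn": [0,0,0],"fingers": -0.6},{"xyz": [0,0,0],"turn": [0,0,0],"fingers": -0.6}]}}

```text
clock: 51.73
ee_pos: [0.4236, 0.1955, 0.1299]
orientation: [[-0.0, 1.0, -0.0], [1.0, 0.0, -0.0], [-0.0, -0.0, -1.0]]
contact_force: [0.5, -0.1, -1.7]
width: 0.0302
grip_force: 40.2
```

```bash
python3 plan.py "422.3 197 39 0"; python3 - <<'E'
from h import *
s=bot.get_image("scene")
print([(c.mean(0).round(1).tolist(),len(c)) for c in blobs(s,(6,130,140),(12,210,255),8,(160,200,515,320))])
E
```

```text
now [423.6 195.5 129.9] 0.0 w 30.2 grip 40.2 F [ 0.5 -0.1 -1.7] t 51.7
422.3 197 39 0 -> xyz [ 0.15 -0.13  9.09] turn z 0.0 rows 2.2
[([487.3, 270.9], 15), ([456.5, 260.8], 18)]
```

{"method": "arm_command", "body": {"increments": [{"xyz": [0.1,0,4],"turn": [0,0,0],"fingers": -0.6},{"xyz": [0.1,0,7],"turn": [0,0,0],"fingers": -0.6},{"xyz": [0.1,0,8.4],"turn": [0,0,0],"fingers": -0.6},{"xyz": [0.1,0,9],"turn": [0,0,0],"fingers": -0.6},{"xyz": [0.1,0,9],"turn": [0,0,0],"fingers": -0.6},{"xyz": [0.1,0,9],"turn": [0,0,0],"fingers": 0},{"xyz": [0.1,0,9],"turn": [0,0,0],"fingers": 0.1},{"xyz": [0.1,0,9],"turn": [0,0,0],"fingers": 0.1},{"xyz": [0.1,0,9],"turn": [0,0,0],"fingers": 0.1}]}}

```text
clock: 52.53
ee_pos: [0.424, 0.1967, 0.0406]
orientation: [[0.001, 1.0, 0.001], [1.0, -0.001, 0.001], [0.001, 0.001, -1.0]]
contact_force: [-0.3, 0.8, 0.7]
width: 0.047
grip_force: 0.0
```

{"method": "arm_command", "body": {"increments": [{"xyz": [0,0,-3],"turn": [0,0,0],"fingers": 0.1},{"xyz": [0,0,-6],"turn": [0,0,0],"fingers": 0.1},{"xyz": [0,0,-10],"turn": [0,0,0],"fingers": 0.1},{"xyz": [0,0,-14],"turn": [0,0,0],"fingers": 0.1},{"xyz": [0,0,-18],"turn": [0,0,0],"fingers": 0.1},{"xyz": [4,0,-18],"turn": [0,0,0],"fingers": 0.1},{"xyz": [8,0,-18],"turn": [0,0,0],"fingers": 0.1},{"xyz": [12,0,-18],"turn": [0,0,0],"fingers": 0.1},{"xyz": [16,0,-18],"turn": [0,0,0],"fingers": 0.1},{"xyz": [20,0,-18],"turn": [0,0,0],"fingers": 0.1}]}}

```text
clock: 53.37
ee_pos: [0.4231, 0.3986, 0.2206]
orientation: [[0.0, 1.0, 0.001], [1.0, -0.0, 0.001], [0.001, 0.001, -1.0]]
contact_force: [0.6, -0.3, -0.7]
width: 0.0471
grip_force: 0.0
```

{"method": "arm_command", "body": {"increments": [{"xyz": [4,-2,0],"turn": [0,0,0],"fingers": 0.1},{"xyz": [8,-4,0],"turn": [0,0,0],"fingers": 0.1},{"xyz": [12,-6,0],"turn": [0,0,0],"fingers": 0.1},{"xyz": [15,-8,0],"turn": [0,0,0],"fingers": 0.1},{"xyz": [15,-8,0],"turn": [0,0,0],"fingers": 0.1},{"xyz": [15,-8,0],"turn": [0,0,0],"fingers": 0.1},{"xyz": [15,-8,0],"turn": [0,0,0],"fingers": 0.1},{"xyz": [15,-8,0],"turn": [0,0,0],"fingers": 0.1}]}}

```text
clock: 54.03
ee_pos: [0.344, 0.5456, 0.2199]
orientation: [[0.001, 1.0, 0.0], [1.0, -0.001, -0.0], [-0.0, 0.0, -1.0]]
contact_force: [0.1, 0.4, 0.2]
width: 0.0473
grip_force: 0.0
```

```bash
python3 plan.py; python3 - <<'E'
from h import *
s=bot.get_image("scene");t=bot.get_image("top")
cv2.imwrite("pics/b1.png",np.hstack([cv2.resize(s[200:340,140:560][:, :],(800,267),interpolation=2)]))
a=cv2.resize(s[200:345,140:580],(800,264),interpolation=2);b=cv2.resize(t[100:285,110:560],(800,329),interpolation=2);cv2.imwrite("pics/b1.png",np.vstack([a,b]))
E
```

```text
now [344.  545.6 219.9] -0.1 w 47.3 grip 0.0 F [0.1 0.4 0.2] t 54.0
```

View pics/b1.png

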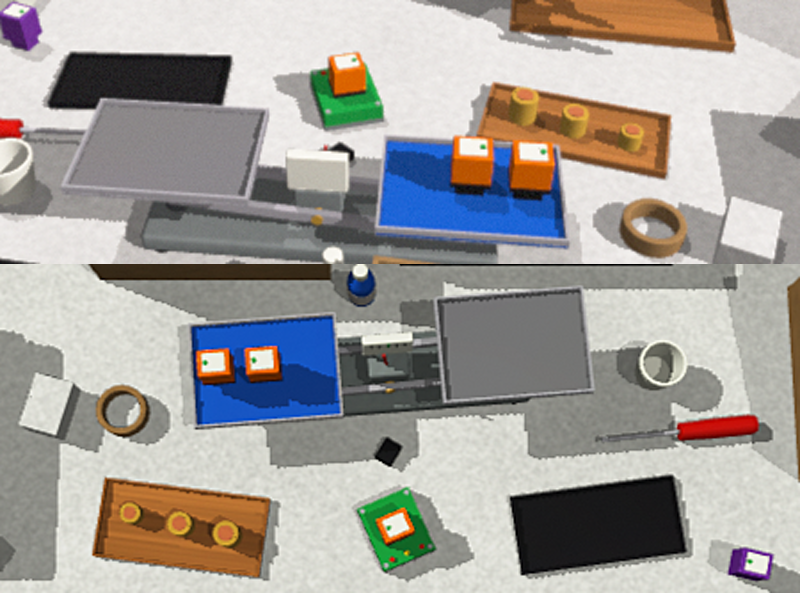

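The final picture shows all three weights in the small tray, at lower-view (130,513), (180,523) and (226,532). Two relays are on the blue pan at (213,365) and (262,363), and one is flush in the socket at (396,525). The bystanders are where they were. Handing in.

```bash
python3 -c "
from station import bot
print(bot.hand_in())"
```

```text
the job is handed in; nothing more can be done
None
```

I carried out every step in order and handed the job in at about 54 s; no verdict came back: three relays balanced level against 150 + 100 + 50 g, one relay plugged fully home in the green socket, all weights back in the small wooden tray, and two relays left on the blue pan.

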